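Empty the cartridge dock and lock the cartridges in their carrier for the drive

ROBOT

A 6-joint arm with a two-finger parallel gripper is mounted at the origin on a cart in front of the work surface, level with it; the furniture and walls round the work are solid. World frame = base frame: x ahead of the robot, y to its left, z up, the work surface at z = 0. Lengths are in m, angles in rad, forces in N, time in s.
With the tool pointing down it reaches from about 0.375 to 0.975 m from the base axis. Payload 3.8 kg.
Tool frame: the origin (TCP) lies between the finger pads; the fingertips stand 17 mm ahead of it and the grasp point (between the pads) lies 2 mm behind it; z points along the fingers, y is the line along which they close (so a half turn about z gives the same grasp; the last joint's range is limited). The gripper opens to 85 mm and grips with 20 to 120 N. Pads are 22 mm wide; open, the fingers measure 114 mm over their backs; the gripper's body (76 mm by 85 mm) begins 54 mm behind the grasp point. The pads swing forward as they close: fully open they stand 13 mm farther back than shut.
Start: joints at [1.092, 0.264, 1.604, -0, 1.274, -0.037], TCP at [0.289, 0.61, 0.248] pointing down, gripper open.
Joint ranges: [-2.63, 2.63], [-0.94, 2.18], [0.31, 2.57], [-1.31, 4.45], [0, 2.66], [-2.55, 2.55]. Speed limits (rad/s): [2.57, 2.57, 3.14, 3.14, 3.14, 3.14].

INTERFACE

Orientations are given as a rotation vector (axis times angle).
In Python, from workcell import bot gives the robot as it stands.
- The arm moves only by the tool play_rows, never from a script. Its argument "steps" is one flat list of numbers, 4 for each row, row after row: the shift along the tool's x, y, z in m, then the turn about the tool's z in rad. A call has 1 to 10 rows; each row is the pose to reach, as a shift and turn from the pose commanded when the call began, along the tool's axes at that moment; what a row does not reach only later rows make up. A row lasts 1/8 s, in which the tool goes at most 62.5 mm and 10.7 degrees, less where a joint would pass 70% of its speed; a pose out of reach is approached as far as the arm can. A call with a gripper value outside its range is refused whole. "jaw" is the closure in counts, from 0 (fully open) to 255 (shut), set as the call begins (left out, the last holds). The fingers move at their own pace and stop on an object; "grip_force" is the grip in N (left out, the last holds). Time passes only in rows, so rows that repeat a pose let the fingers close. It gives the time, the measured TCP pose, the force, the opening and the grip force at its end, in the units of the state.
- bot.read_state(): the state, without advancing time (a new reading comes with each control period).
- bot.read_camera(name): name is "scene" or "top"; returns a dict with "pixels" (480x640x3 uint8, blue, green, red), "mtx" (3x3 intrinsics, pixels), "R" (3x3) and "t" (3): a world point X has camera coordinates R X + t. Camera axes: x right, y down, z forward; pixel columns grow to the right and rows downward; lengths in m; the calibration is good to about 2 mm. A picture is of the moment at which its call begins. There is no depth.
- bot.finish_job(): hands the job in; it is judged then, once.
The state is a dict: "time": time; "q": joint angles; "joint_vel": joint speeds; "joint_torque": joint torques, N m; "tool_pos": TCP position; "tcp_rot": TCP orientation; "wrist_force": force on the tool from outside, world axes, zero at the start; "torque": the same for the moment, N m; "width": opening from 0.0 (shut) to 1.0 (fully open); "grip_force": force on a finger pad.
Only numpy, scipy, OpenCV 4.12 (cv2) and the standard library are available. Lean on these libraries where they do the work, as an engineer would, in place of code of your own. Each camera call takes 0.05 s, during which the arm holds its last target. There are 200 camera calls.

TASK

Before the lab drives off, use the screwdriver in the pry slots to lever every snapped-in cartridge up out of its detent (two or three are fitted), and lay them all flat, side by side, in the low aluminium carrier; do not take hold of a cartridge before the screwdriver has levered its front end up. When all are in, take the steel rod by its grip and push it from the right through both eyelets of the carrier, so that it bars the cartridges in: its tip past the middle of the last cell, its grip still outside the tray. Leave the screwdriver lying on the worktop.

Things in the scene. Friction and masses are not known exactly. Their poses are not given: they have to be found in the camera images.
- dock: Fixed grey dock, 130 (x) x 190 x 135 mm high; origin centre of underside, x to its back. Three pockets at y -60, 0, 60, x -36 to 49, 35 wide, 20 deep (seated cartridges are flush). An 18 mm wide pry slot, open in front and above, runs from the front face (x -65) to x -15, its last 20 mm under the cartridge's front end; slot floor z 106, 9 mm below a seated cartridge.
- bay0 (a point): Front edge of pry slot 0's floor, mid width, where the tool pivots: dock x -65, y -60, z 106 mm; axes as the dock. Spring balls in the pocket's sides (45 mm behind the dock's front) hold the cartridge. About 10 N up at its front end frees it; after 12 mm lift there the balls spring in below it and keep its front 12 to 15 mm proud, its rear still down in the pocket.
- bay1 (a point): The same for pry slot 1: dock x -65, y 0, z 106 mm.
- bay2 (a point): The same for pry slot 2: dock x -65, y +60, z 106 mm.
- cartridge0_mid (a point): Centre of a white plastic cartridge, 80 (x) x 32 (y) x 20 (z) mm, about 90 g; x points to its rear, z up. Starts seated in dock pocket 0, front face 30.5 mm behind the dock's front face, or is absent. Gripped across its 32 mm width, near the raised front end once levered up.
- cartridge1_mid (a point): Centre of a white plastic cartridge, 80 (x) x 32 (y) x 20 (z) mm, about 90 g; x points to its rear, z up. Starts seated in dock pocket 1, front face 30.5 mm behind the dock's front face, or is absent. Gripped across its 32 mm width, near the raised front end once levered up.
- cartridge2_mid (a point): Centre of a white plastic cartridge, 80 (x) x 32 (y) x 20 (z) mm, about 90 g; x points to its rear, z up. Starts seated in dock pocket 2, front face 30.5 mm behind the dock's front face, or is absent. Gripped across its 32 mm width, near the raised front end once levered up.
- carrier: Fixed low aluminium tray, 104 (x) x 194 (y) mm, 5 mm floor and walls, rim 14 mm high; origin centre of underside. Two eyelet plates (30 wide in x, 8 thick, top z 68 mm) at x +22, y -30 and +30 part its back half into three cells with centres at x 0, y -60, 0, 60. A cartridge lies in a cell with its long side along x, centre at z 15 mm.
- eyelet0 (a point): Centre of the 17 mm round eyelet hole (along y) in the carrier's right plate: carrier x +22, y -30, z 50 mm; axes as the carrier.
- eyelet1 (a point): Centre of the 17 mm eyelet hole in the carrier's left plate: carrier x +22, y +30, z 50 mm.
- rod_grip (a point): Retaining rod, 210 mm long, 100 g: black square grip, 20 x 40 (y) x 20 mm high, and a steel shaft 10 mm thick, 170 mm long out of its +y end. Point: centre of the grip; y axis to the tip. The shaft's axis is 4 mm below this point. Lies on the worktop at first; goes in from the carrier's -y side.
- rod_tip (a point): Tip of the rod (last 10 mm tapered), on the shaft's axis, 190 mm along y from rod_grip and 4 mm lower; axes as the rod.
- screwdriver_handle (a point): Stiff screwdriver with a black handle, 190 mm long, 75 g, lying on the worktop. Point: middle of the handle (92 long, 26 wide, 22 mm high), on the tool's axis, 11 mm above what it lies on. The tip is 144 mm from here along its -y axis; the last 98 mm are bare shaft, 6.4 mm thick.

How it is judged:
By the outcome, as a careful person would: the job done as asked, in the order asked, and still so for the second after the job is handed in, with the robot touching nothing.
Of cartridge0, cartridge1, cartridge2 only 2 to 3 are there at a start; the rules pass over those that are not, and their reading is None.
At some moment in a run one of rod, screwdriver may be knocked a few centimetres aside while the robot is not near it.
Once in a run the grip may slacken for a moment while it holds something.
It also fails if it takes over 210 s, if anything falls off the work surface, if the arm or the gripper's body presses on something with over 40 N, if the wrist force passes 120 N, or if a joint passes its speed limit or range.

## Working session

There is one attempt and no reset: what is moved stays moved. The work goes in short steps, Python scripts to look and compute and a tool call to move; the robot and the scene stay as the last step left them, time stands still between calls to the robot, and variables do not carry over. Pictures are saved under pics/ and viewed, at most 14 in all, crops included, and the job is handed in when it is done.

Besides the shell and the picture viewer there is one more tool, called after "Emit:" by a JSON object that holds its "api" and its "payload". play_rows: Moves the arm, as the interface text tells. Its arguments: {"type":"object","properties":{"steps":{"type":"array"},"jaw":{"type":"number"},"grip_force":{"type":"number"}},"required":["steps"]}

```bash
ls; mkdir -p pics; python3 - <<'E'
from workcell import bot
import cv2,numpy as np
s=bot.read_state(); print({k:np.round(v,3) for k,v in s.items()})
for n in ("scene","top"):
    c=bot.read_camera(n); cv2.imwrite(f"pics/{n}0.png",c["pixels"]); print(n,c["mtx"],c["R"],c["t"], -c["R"].T@c["t"])
E
```

```text
pics
{'time': np.float64(0.0), 'q': array([ 1.092,  0.265,  1.605,  0.   ,  1.274, -0.037]), 'joint_vel': array([-0.001,  0.001, -0.001, -0.003,  0.001,  0.   ]), 'joint_torque': array([ 0.0000e+00, -5.1511e+01, -3.6732e+01, -0.0000e+00,  1.3000e-02,
       -0.0000e+00]), 'tool_pos': array([0.288, 0.61 , 0.247]), 'tcp_rot': array([-6.880e-01, -3.065e+00,  3.000e-03]), 'wrist_force': array([-0.449, -0.881,  0.06 ]), 'torque': array([ 0.028, -0.038, -0.008]), 'grip_force': np.float64(0.0), 'width': np.float64(0.998)}
scene [[584.04032938   0.         315.29253853]
 [  0.         584.04032938 231.56962077]
 [  0.           0.           1.        ]] [[ 0.44207925 -0.89693095  0.00898939]
 [-0.57699673 -0.2920347  -0.76275193]
 [ 0.68676103  0.33200996 -0.6466287 ]] [-0.24975915  0.37831744  0.93893288] [-0.31612124 -0.42526996  0.89794849]
top [[594.11800165   0.         318.64935011]
 [  0.         594.11800165 238.75377812]
 [  0.           0.           1.        ]] [[-0.00795907 -0.99996399 -0.00294451]
 [-0.99660305  0.00817363 -0.08194853]
 [ 0.08196965  0.00228227 -0.99663221]] [-0.02490499  0.52487497  1.2851777 ] [ 0.41754821 -0.03212735  1.32378889]
```

View pics/scene0.png

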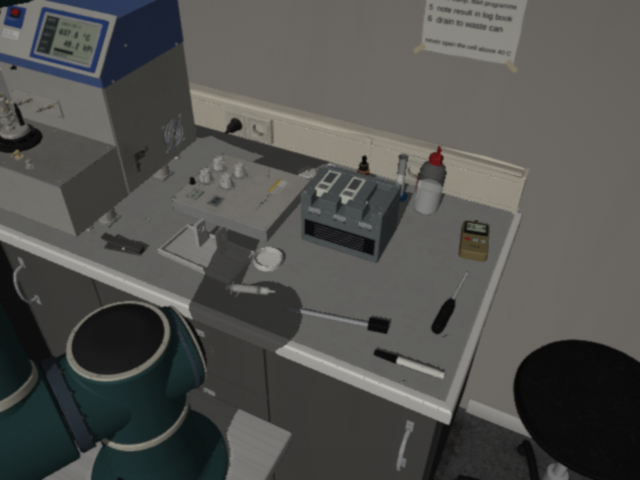

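View pics/top0.png

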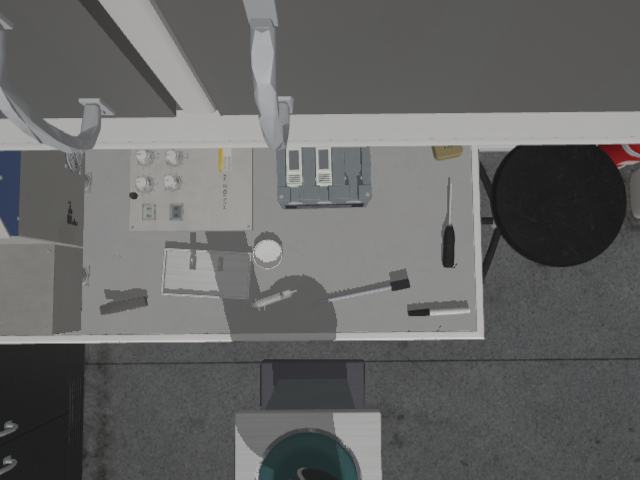

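The scene shows the dock with its cartridges at about (345,185), the carrier at (205,245), the rod from (300,312) to the grip at (378,325), and the screwdriver from (440,322) to (465,275). In the top view the left and middle pockets are filled at (294,167) and (323,167). The right pocket at (350,180) is empty, and the screwdriver handle is at (448,245).

```bash
cat > h.py <<'E'
from workcell import bot
import cv2,numpy as np
from scipy.spatial.transform import Rotation as Ro
def cam(n): return bot.read_camera(n)
def ray(c,uv,z):
    C=-c["R"].T@c["t"]; d=c["R"].T@np.linalg.inv(c["mtx"])@np.array([uv[0],uv[1],1.])
    return C+d*(z-C[2])/d[2]
def proj(c,X):
    p=c["mtx"]@(c["R"]@np.asarray(X,float)+c["t"]); return p[:2]/p[2]
def tri(c1,u1,c2,u2):
    A=[]
    for c,u in((c1,u1),(c2,u2)):
        P=c["mtx"]@np.c_[c["R"],c["t"]]; A+= [u[0]*P[2]-P[0],u[1]*P[2]-P[1]]
    x=np.linalg.svd(np.array(A))[2][-1]; return x[:3]/x[3]
def crop(c,r,k,name):
    x,y,w,h=r; cv2.imwrite("pics/"+name,cv2.resize(c["pixels"][y:y+h,x:x+w],None,fx=k,fy=k,interpolation=cv2.INTER_CUBIC))
def loc(X):  # world point -> shift in tool axes from the present pose
    s=bot.read_state(); return Ro.from_rotvec(s["tcp_rot"]).inv().apply(np.asarray(X)-s["tool_pos"])
E
python3 - <<'E'
from h import *
c=cam("top"); s=cam("scene")
a=cv2.resize(c["pixels"][140:320,150:310],None,fx=3.3,fy=3.3,interpolation=cv2.INTER_CUBIC)
crop(c,(150,140,240,180),3.3,"t1.png"); crop(s,(150,140,250,180),3.2,"s1.png"); 
crop(c,(310,140,180,180),3.3,"t2.png")
for n,u,z in (("drv handle",(448,245),.011),("drv tip",(450,180),.011),("grip",(400,282),.02),("cupboard edge row148",(320,148),0.135),("table near",(320,335),0),("right edge",(482,250),0)):
    print(n,ray(c,u,z).round(3))
E
```

```text
drv handle [ 0.509 -0.315  0.011]
drv tip [ 0.655 -0.324  0.011]
grip [ 0.428 -0.206  0.02 ]
cupboard edge row148 [ 0.7   -0.034  0.135]
table near [ 0.313 -0.03   0.   ]
right edge [ 0.498 -0.393  0.   ]
```

View pics/t1.png

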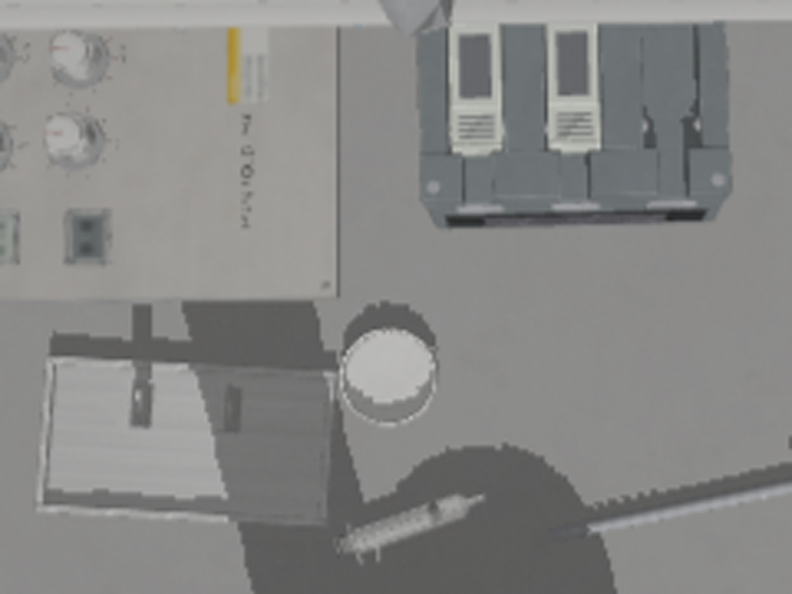

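View pics/s1.png

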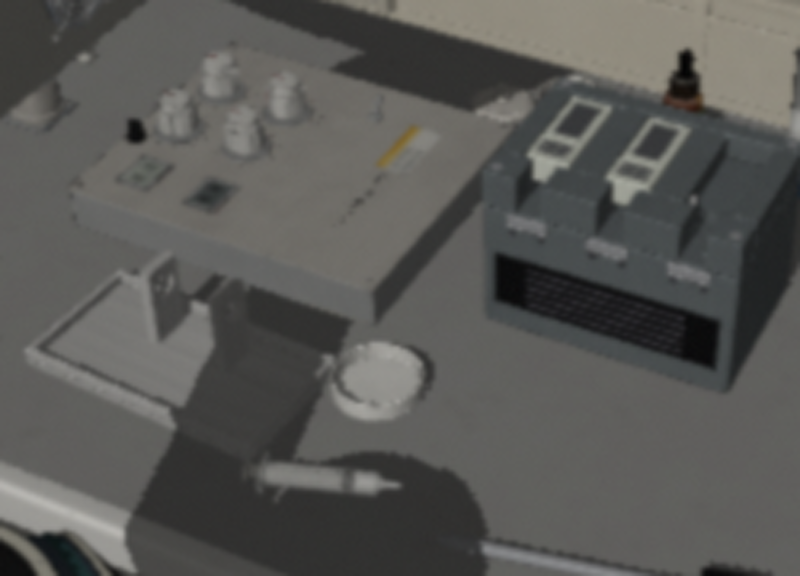

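View pics/t2.png

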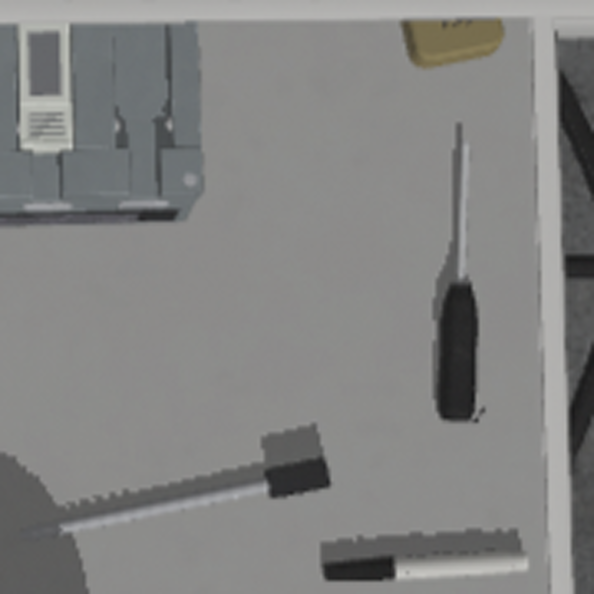

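Crop t1 has white pivot strips at the slot mouths at (480,208), (577,208) and (673,205), and carrier rim corners at (47,358), (338,373), (325,523) and (38,508). The same strips are in s1 at (527,222), (607,250) and (688,275), with a box behind the carrier, and a dish and a syringe to its right. In t2 the driver runs from the handle at (458,350) to the tip at about (465,140), and the rod grip is at (297,476).

```bash
python3 - <<'E'
from h import *
c=cam("top"); s=cam("scene")
T=lambda x,y:((x+.5)/3.3-.5+150,(y+.5)/3.3-.5+140)
S=lambda x,y:((x+.5)/3.2-.5+150,(y+.5)/3.2-.5+140)
T2=lambda x,y:((x+.5)/3.3-.5+310,(y+.5)/3.3-.5+140)
print("bays"); 
for a,b in (((480,208),(527,222)),((577,208),(607,250)),((673,205),(688,275))):
    print(tri(c,T(*a),s,S(*b)).round(4), ray(c,T(*a),.106).round(4), ray(s,S(*b),.106).round(4))
print("cart front top", [ray(c,T(*p),.135).round(4) for p in((475,152),(575,150))],[ray(s,S(*p),.135).round(4) for p in((545,157),(625,182))])
print("carrier", [ray(c,T(*p),.014).round(4) for p in((47,358),(338,373),(325,523),(38,508))],[ray(s,S(*p),.014).round(4) for p in((27,352),(122,270),(330,360))])
print("box corner t", tri(c,T(338,298),s,S(375,290)).round(4))
print("dish top",tri(c,T(388,365),s,S(380,375)).round(4))
# dark tools
for n,cc,win,z in (("top",c,(380,200,110,110),.016),("scene",s,(350,270,130,80),.016)):
    x,y,w,h=win; g=cv2.cvtColor(cc["pixels"],cv2.COLOR_BGR2GRAY)[y:y+h,x:x+w]
    m=(g<55).astype(np.uint8); k,l,st,ce=cv2.connectedComponentsWithStats(m)
    for i in range(1,k):
        if st[i,4]>40:
            ys,xs=np.where(l==i); r=cv2.minAreaRect(np.c_[xs,ys].astype(np.float32))
            print(n,st[i],ce[i]+[x,y],r[1:], ray(cc,ce[i]+[x,y],z).round(4))
print("shaft",[ray(c,T2(*p),.011).round(4) for p in((467,145),(462,275))],"handle end",ray(c,T2(458,420),.011), ray(c,T2(460,283),.011))
print("rod", [ray(c,T2(*p),.006).round(4) for p in((62,527),(265,487))])
E
```

```text
bays
[0.5934 0.0182 0.1051] [0.5929 0.0187 0.106 ] [0.5927 0.0171 0.106 ]
[ 0.5931 -0.0426  0.1027] [ 0.5924 -0.042   0.106 ] [ 0.5897 -0.0446  0.106 ]
[ 0.5943 -0.1022  0.1023] [ 0.5938 -0.1022  0.106 ] [ 0.59   -0.1036  0.106 ]
cart front top [array([0.6234, 0.0204, 0.135 ]), array([ 0.6241, -0.0409,  0.135 ])] [array([0.6303, 0.022 , 0.135 ]), array([ 0.6291, -0.039 ,  0.135 ])]
carrier [array([0.5073, 0.3132, 0.014 ]), array([0.4956, 0.1181, 0.014 ]), array([0.3958, 0.1267, 0.014 ]), array([0.4072, 0.3178, 0.014 ])] [array([0.4065, 0.3164, 0.014 ]), array([0.511 , 0.3104, 0.014 ]), array([0.4953, 0.1222, 0.014 ])]
box corner t [0.5436 0.1135 0.0451]
dish top [0.5009 0.0851 0.0105]
top [101  17   9   7  57] [485.42105263 219.96491228] ((6.0, 8.0), 90.0) [ 0.5638 -0.3985  0.016 ]
top [ 63  26  11  41 408] [448.22058824 247.02696078] ((40.0, 10.0), 90.0) [ 0.5045 -0.3146  0.016 ]
top [103  45   7  33 137] [486.13868613 262.53284672] ((32.0, 6.0), 90.0) [ 0.4696 -0.3971  0.016 ]
top [ 10  79  20  11 147] [399.80272109 284.31972789] ((8.23687744140625, 18.238798141479492), 78.69007110595703) [ 0.4233 -0.2064  0.016 ]
scene [ 81  28  24  36 442] [443.02714932 316.12895928] ((12.732967376708984, 38.46981430053711), 28.300758361816406) [ 0.5014 -0.316   0.016 ]
scene [ 18  47  22  17 299] [378.2909699 324.5451505] ((21.376657485961914, 14.316475868225098), 11.309932708740234) [ 0.4227 -0.2082  0.016 ]
shaft [array([ 0.6467, -0.326 ,  0.011 ]), array([ 0.5583, -0.3203,  0.011 ])] handle end [ 0.46078903 -0.31507328  0.011     ] [ 0.552868   -0.31879859  0.011     ]
rod [array([ 0.3916, -0.0496,  0.006 ]), array([ 0.4172, -0.1858,  0.006 ])]
```

Emit:
{"api": "play_rows", "payload": {"steps": [-0.04,-0.05,0,0.18,-0.08,-0.1,0,0.36,-0.12,-0.15,0,0.54,-0.16,-0.2,0,0.72,-0.2,-0.25,0,0.9,-0.24,-0.3,0,1.08,-0.28,-0.35,0,1.26,-0.32,-0.4,0,1.44,-0.36,-0.45,0,1.62,-0.4,-0.5,0,1.8], "jaw": 0, "grip_force": 60}}

```text
time: 1.55
tool_pos: [0.4331, 0.0001, 0.2488]
tcp_rot: [2.832, 1.358, 0.002]
wrist_force: [0.8, 0.8, -1.0]
width: 1.002
grip_force: 0.0
```

```bash
cat >> h.py <<'E'
def go(X,psi):
    s=bot.read_state(); R=Ro.from_rotvec(s["tcp_rot"]).as_matrix(); y=R[:,1]; p=np.arctan2(y[1],y[0])
    d=(psi-p+np.pi)%(2*np.pi)-np.pi
    print("t",s["time"].round(2),"pos",s["tool_pos"].round(4),"psi",p.round(3),"q1,q6",s["q"][[0,5]].round(2),"shift",loc(X).round(4),"turn",round(-d,3),"F",s["wrist_force"].round(1),"w",s["width"].round(3),"g",s["grip_force"].round(1))
E
python3 -c "
from h import *
go([.512,-.317,.1],-1.626)"
```

```text
Traceback (most recent call last):
  File "h.py", line 22, in go
    print("t",s["time"].round(2),"pos",s["tool_pos"].round(4),"psi",p.round(3),"q1,q6",s["q"][[0,5]].round(2),"shift",loc(X).round(4),"turn",round(-d,3),"F",s["wrist_force"].round(1),"w",s["width"].round(3),"g",s["grip_force"].round(1))
              ^^^^^^^^^^^^^^^
AttributeError: 'float' object has no attribute 'round'
```

```bash
sed -i 's/s\["time"\].round(2)/round(float(s["time"]),2)/; s/s\["width"\].round(3)/round(float(s["width"]),3)/; s/s\["grip_force"\].round(1)/round(float(s["grip_force"]),1)/; s/s\["q"\]\[\[0,5\]\]/np.array(s["q"])[[0,5]]/' h.py
sed -i 's/s=bot.read_state(); R=/s={k:np.asarray(v) for k,v in bot.read_state().items()}; R=/' h.py
python3 -c "
from h import *
go([.512,-.317,.1],-1.626)"
```

```text
t 1.55 pos [4.331e-01 1.000e-04 2.488e-01] psi -0.677 q1,q6 [-0.06  0.62] shift [-0.1979  0.26    0.1489] turn 0.949 F [ 0.8  0.8 -1. ] w 1.002 g 0.0
```

Emit:
{"api": "play_rows", "payload": {"steps": [-0.03,0.04,0.01,0.16,-0.06,0.08,0.03,0.32,-0.1,0.13,0.05,0.48,-0.13,0.17,0.08,0.64,-0.16,0.215,0.11,0.8,-0.198,0.26,0.149,0.949,-0.198,0.26,0.149,0.949,-0.198,0.26,0.149,0.949]}}

```text
time: 2.55
tool_pos: [0.5129, -0.3146, 0.0987]
tcp_rot: [-3.139, 0.077, 0.002]
wrist_force: [-0.1, 0.3, 1.0]
width: 1.001
grip_force: 0.0
```

```bash
python3 -c "
from h import *
go([.512,-.317,.019],-1.626)
c=cam('top');crop(c,(380,150,120,150),4,'t3.png')"
```

```text
t 2.55 pos [ 0.5129 -0.3146  0.0987] psi -1.62 q1,q6 [-0.59  1.03] shift [-0.0007  0.0026  0.0797] turn 0.006 F [-0.1  0.3  1. ] w 1.001 g 0.0
```

View pics/t3.png

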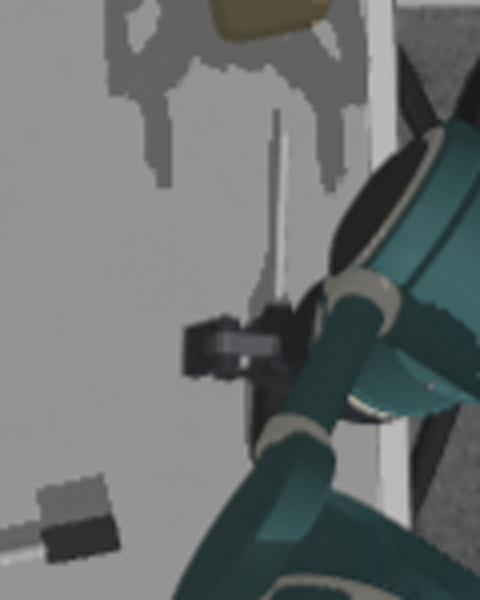

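The gripper is over the driver handle near (270,345). The shaft at (280,210) and the rod at (80,535) have not moved. I'll descend and grip.

Emit:
{"api": "play_rows", "payload": {"steps": [0,0.0026,0.04,0.005,0,0.0026,0.065,0.005,0,0.0026,0.079,0.005,0,0.0026,0.079,0.005]}}

```text
time: 3.1
tool_pos: [0.5132, -0.3161, 0.0205]
tcp_rot: [-3.14, 0.083, 0.001]
wrist_force: [0.4, -0.3, -1.1]
width: 1.001
grip_force: 0.0
```

Emit:
{"api": "play_rows", "payload": {"steps": [0,0,0,0,0,0,0,0,0,0,0,0,0,0,0,0,0,0,0,0,0,0,0,0,0,0,0,0,0,0,0,0], "jaw": 255, "grip_force": 60}}

```text
time: 4.1
tool_pos: [0.5138, -0.3177, 0.0213]
tcp_rot: [3.14, -0.085, 0.002]
wrist_force: [-0.4, 1.0, 5.8]
width: 0.261
grip_force: 58.6
```

```bash
python3 -c "
from h import *
go([.512,-.317,.15],-1.57)"
```

```text
t 4.1 pos [ 0.5138 -0.3177  0.0213] psi -1.625 q1,q6 [-0.59  1.03] shift [-0.0017 -0.0005 -0.1287] turn -0.055 F [-0.4  1.   5.8] w 0.261 g 58.6
```

Emit:
{"api": "play_rows", "payload": {"steps": [0,0,-0.05,0,0,0,-0.1,0,-0.02,-0.05,-0.13,-0.055,-0.04,-0.1,-0.14,-0.055,-0.06,-0.16,-0.14,-0.055,-0.08,-0.22,-0.14,-0.055,-0.08,-0.275,-0.14,-0.055,-0.08,-0.275,-0.14,-0.055,-0.08,-0.275,-0.14,-0.055]}}

```text
time: 5.22
tool_pos: [0.4483, -0.0384, 0.1602]
tcp_rot: [3.141, 0.003, 0.0]
wrist_force: [0.8, 0.2, -0.5]
width: 0.264
grip_force: 59.4
```

```bash
python3 -c "
from h import *
go([.44,-.042,.12],-1.57)
c=cam('top');crop(c,(280,150,120,150),4,'t4.png')
c=cam('scene');crop(c,(260,180,180,150),4,'s4.png')"
```

```text
t 5.22 pos [ 0.4483 -0.0384  0.1602] psi -1.569 q1,q6 [-0.14  1.43] shift [-0.0083  0.0036  0.0402] turn 0.001 F [ 0.8  0.2 -0.5] w 0.264 g 59.4
```

View pics/t4.png

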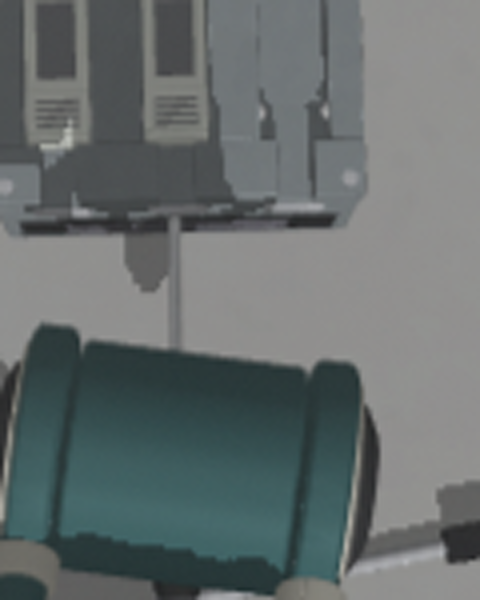

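View pics/s4.png

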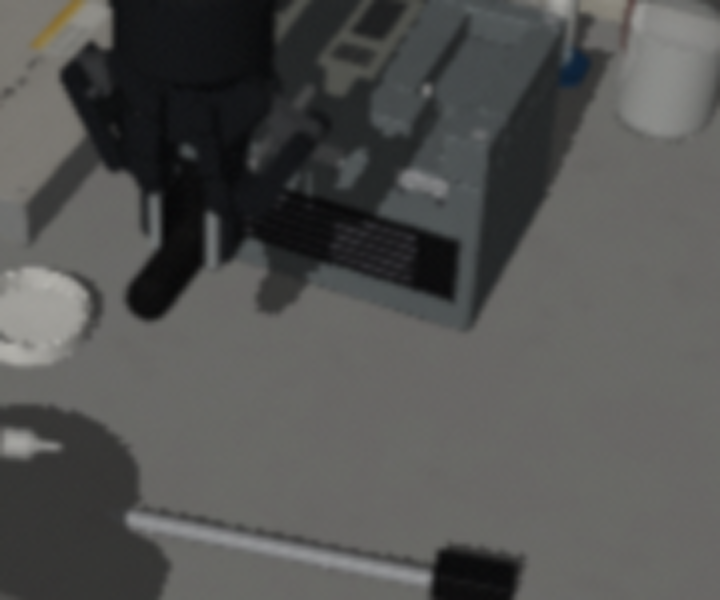

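The top crop shows the shaft running straight from (177,350) to the tip at (173,215), just in front of the middle slot. The scene crop shows the gripper holding the handle level at (180,240), with the tip hidden.

```bash
python3 -c "
from h import *
c=cam('top');T=lambda x,y:((x+.5)/4-.5+280,(y+.5)/4-.5+150)
for p in((173.5,215),(176.5,340)): print([ray(c,T(*p),z).round(4) for z in(.14,.15)])
print([ray(c,T(*p),.106).round(4) for p in ((178,212),(300,207))])
print(proj(c,(.593,-.0425,.106)),proj(c,(.628,-.0405,.135)))
"
```

```text
[array([ 0.5862, -0.0387,  0.14  ]), array([ 0.5847, -0.0387,  0.15  ])]
[array([ 0.5231, -0.0397,  0.14  ]), array([ 0.5222, -0.0396,  0.15  ])]
[array([ 0.5925, -0.0413,  0.106 ]), array([ 0.5946, -0.1043,  0.106 ])]
[324.72656102 202.39948192] [323.68976627 183.20510313]
```

Emit:
{"api": "play_rows", "payload": {"steps": [-0.012,0.002,0,0,-0.012,0.002,0.02,0,-0.01,0.002,0.0395,0,-0.01,0.002,0.0395,0,-0.01,0.002,0.0395,0]}}

```text
time: 6.0
tool_pos: [0.4383, -0.0409, 0.1213]
tcp_rot: [3.142, -0.0, 0.0]
wrist_force: [0.7, 0.1, -0.3]
width: 0.26
grip_force: 59.4
```

```bash
python3 -c "
from h import *
go([.505,-.0405,.1208],-1.565)
c=cam('top');crop(c,(280,170,100,75),4,'t5.png')
T=lambda x,y:((x+.5)/4-.5+280,(y+.5)/4-.5+170)
g=c['pixels'][190:225,310:340].astype(int).sum(2)//3
print(g[::1,8:22])
"
```

```text
t 6.0 pos [ 0.4383 -0.0409  0.1213] psi -1.571 q1,q6 [-0.15  1.42] shift [ 0.0667 -0.0004  0.0005] turn -0.006 F [ 0.7  0.1 -0.3] w 0.26 g 59.4
[[ 80  79  79  79  79  79  79  79  80  79  73  78  79  80]
 [ 80  78  80  79  80  80  79  79  79  79  74  78  79  79]
 [ 80  78  78  79  79  78  79  80  79  79  72  77  78  79]
 [ 81  78  78  79  79  79  79  79  81  80  73  77  79  79]
 [ 80  79  79  79  78  79  79  80  80  79  73  77  78  78]
 [ 82  79  79  79  79  79  79  79  80  80  73  77  78  79]
 [ 80  79  79  79  79  80  79  79  80  80  77  78  79  79]
 [ 81  80  79  79  79  78  79  79  81  80  78  77  78  79]
 [ 81  80  80  78  78  79  79  79  80  80  78  79  79  80]
 [ 74  75  79  79  78  80  79  79  81  80  78  73  72  71]
 [ 71  71  76  78  78  77  77  78  77  77  77  70  69  68]
 [ 82  81  89  90  90  90  91  89  94  96  95  89  88  80]
 [102 104 105 105 105 104 103 102 101 100 100  98  97  89]
 [ 87  87  87  87  87  87  87  86  84  85  82  82  81  76]
 [ 58  58  58  57  57  57  57  56  54  53  50  52  51  51]
 [ 48  48  51  51  52  54  52  51  50  50  50  55  55  56]
 [ 52  53  5
[... 409 characters left out ...]
7  97  97  95  99 115 114 101  96  96  96  96 138]
 [ 96  96  96  96  95  99 114 115 102  97  96  97  97 138]
 [ 96  96  97  96  95  99 110 114 102  97  97  96  96 138]
 [ 97  97  96  95  95  98 110 114 102  96  96  96  95 139]
 [ 96  96  97  96  96  99 112 114 102  97  96  96  97 138]
 [ 96  97  96  96  97  99 111 114 102  96  96  96  96 138]
 [ 96  96  96  96  96  98 111 114 102  96  96  97  95 138]
 [ 96  95  96  96  96  97 110 114 101  96  97  95  97 138]
 [ 96  96  95  95  95  97 112 115 103  96  96  96  96 137]
 [ 96  96  96  96  96  98 111 115 102  95  96  96  96 138]
 [ 96  96  96  95  95  98 111 115 102  96 122 133 133 142]
 [ 96  95  95  95  95  94 111 114 102  96 136 142 143 143]]
```

Emit:
{"api": "play_rows", "payload": {"steps": [0.012,0,0,0,0.022,0,0,0,0.03,0,0,0,0.03,0,0,0]}}

```text
time: 6.55
tool_pos: [0.4692, -0.0403, 0.1209]
tcp_rot: [3.142, 0.002, 0.0]
wrist_force: [-0.6, -0.2, -1.4]
width: 0.264
grip_force: 59.4
```

Emit:
{"api": "play_rows", "payload": {"steps": [0.008,0,0,0,0.016,0,0,0,0.024,0,0,0,0.032,0,0,0,0.037,0,0,0,0.037,0,0,0]}}

```text
time: 7.3
tool_pos: [0.5057, -0.0403, 0.1208]
tcp_rot: [3.142, 0.001, -0.0]
wrist_force: [-0.4, -0.1, -0.8]
width: 0.265
grip_force: 59.4
```

```bash
python3 -c "
from h import *
go([.505,-.0405,.1208],-1.565)
c=cam('top');crop(c,(270,145,110,80),6,'t5.png')
s=cam('scene');crop(s,(280,160,110,80),6,'s5.png')
"
```

```text
t 7.3 pos [ 0.5057 -0.0403  0.1208] psi -1.57 q1,q6 [-0.13  1.44] shift [-0.0007  0.0002 -0.    ] turn -0.005 F [-0.4 -0.1 -0.8] w 0.265 g 59.4
```

View pics/t5.png

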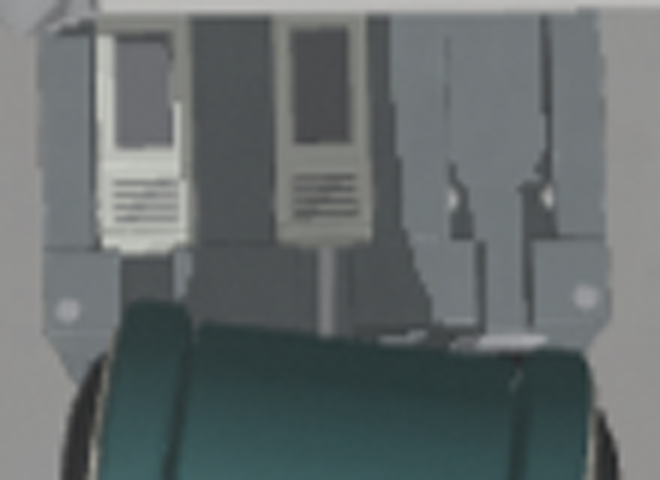

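The shaft at (327,290) runs centrally along the slot to the front edge of cartridge 1 with no contact force. I'll lever now.

Emit:
{"api": "play_rows", "payload": {"steps": [0,0,0.004,0,0,0,0.007,0,0,0,0.01,0,0,0,0.013,0,0,0,0.016,0,0,0,0.019,0,0,0,0.022,0,0,0,0.025,0,0,0,0.025,0], "grip_force": 35}}

```text
time: 8.52
tool_pos: [0.5056, -0.0404, 0.0964]
tcp_rot: [3.142, 0.001, 0.001]
wrist_force: [-3.1, 0.1, 7.7]
width: 0.265
grip_force: 61.1
```

```bash
python3 -c "
from h import *
go([.505,-.0405,.1208],-1.565)
c=cam('top');crop(c,(270,145,110,80),4,'a.png')
s=cam('scene');crop(s,(280,160,110,80),4,'b.png')
cv2.imwrite('pics/c6.png',np.vstack([cv2.imread('pics/a.png'),cv2.imread('pics/b.png')])[:600])
"
```

```text
t 8.53 pos [ 0.5056 -0.0404  0.0964] psi -1.57 q1,q6 [-0.13  1.44] shift [-0.0006  0.0001 -0.0244] turn -0.005 F [-3.1  0.1  7.7] w 0.265 g 61.1
```

View pics/c6.png

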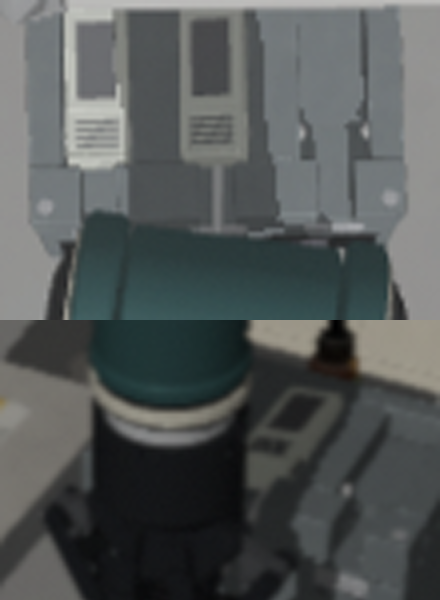

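Cartridge 1 at (213,90) looks slightly shifted, and the scene view of it is mostly blocked by the gripper. The 7.7 N upward force suggests it isn't clearly free yet, so I'll lever a little further.

Emit:
{"api": "play_rows", "payload": {"steps": [0,0,0.002,0,0,0,0.004,0,0,0,0.004,0]}}

```text
time: 9.0
tool_pos: [0.5058, -0.0404, 0.0922]
tcp_rot: [3.141, 0.001, 0.002]
wrist_force: [-0.7, -0.5, 5.0]
width: 0.264
grip_force: 61.3
```

Emit:
{"api": "play_rows", "payload": {"steps": [0,0,0.002,0,0,0,0.004,0,0,0,0.004,0]}}

```text
time: 9.38
tool_pos: [0.506, -0.0405, 0.088]
tcp_rot: [3.141, 0.001, 0.002]
wrist_force: [-1.8, -0.6, 5.1]
width: 0.268
grip_force: 61.5
```

```bash
python3 -c "
from h import *
go([.505,-.0405,.1208],-1.565)
c=cam('top')
g=cv2.cvtColor(c['pixels'],cv2.COLOR_BGR2GRAY); print(g[175:195:1,308:334])"
```

```text
t 9.38 pos [ 0.506  -0.0405  0.088 ] psi -1.57 q1,q6 [-0.13  1.44] shift [-0.001   0.     -0.0328] turn -0.005 F [-1.8 -0.6  5.1] w 0.268 g 61.5
[[ 81  81  81  81  81  81  82 122 126 115  93  88  93  86  84  89  85  92
   89  97 114 125 123 123  98  83]
 [ 82  81  82  80  82  83  83 121 127 116  98 105 106 104 115 106 105  97
   96  98 120 125 124 124 100  84]
 [ 82  81  81  81  81  82  82 121 126 115  93  93  86  84  89  86  92  89
   97  99 115 125 123 122 100  84]
 [ 81  81  82  82  80  81  82 121 126 115 108 106 105 114 106 104  96  95
   98  99 111 125 124 121  99  83]
 [ 82  82  82  82  82  82  82 121 126 115  97  86  84  89  85  92  89  88
   98  99 109 124 123 120 100  85]
 [ 81  82  82  81  81  82  82 112 124 115 107 104 115 115 117 117 119 118
  120 120 119 124 110 119 100  84]
 [ 81  81  81  81  81  81  81 110 122 122 109 117 120 122 125 122 127 123
  123 126 126 126 123 117  98  85]
 [ 81  81  80  80  80  81  80 129 126 127 123 124 124 124 127 126 127 126
  128 128 126 125 123 119 106  86]
 [ 81  81  80  81  80  80  80 108 125 125 124 122 120 119 118 116 115 115
  117 118
[... 525 characters left out ...]
08 117 104
   84  81  75  81  81  80  79  80]
 [ 80  80  80  81  81  81  81  81  82  81  81  78  80  81  77 109 117 105
   84  80  74  81  81  80  79  79]
 [ 81  81  80  81  81  81  81  81  81  81  81  79  80  81  81 109 117 105
   83  79  74  79  80  80  80  78]
 [ 80  81  81  82  82  81  81  80  81  82  81  78  80  79  80 109 117 105
   84  80  73  78  78  79  79  78]
 [ 82  82  80  80  81  82  81  81  82  81  80  78  79  80  79 109 117 106
   84  80  74  78  80  80  78  78]
 [ 81  82  80  81  81  81  82  81  81  82  81  80  80  79  80 109 117 104
   84  81  74  78  79  80  80  80]
 [ 81  83  81  82  81  81  81  81  82  82  82  79  80  79  79 109 117 102
   84  82  73  78  79  79  80  80]]
```

Emit:
{"api": "play_rows", "payload": {"steps": [-0.01,0,0.003,0,-0.02,0,0.007,0,-0.03,0,0.0105,0,-0.04,0,0.014,0,-0.05,0,0.0175,0,-0.06,0,0.02,0,-0.075,0,0.02,0,-0.075,0,0.02,0], "grip_force": 60}}

```text
time: 10.42
tool_pos: [0.4283, -0.0402, 0.0672]
tcp_rot: [-3.141, -0.001, 0.003]
wrist_force: [0.1, 0.2, -0.6]
width: 0.264
grip_force: 60.5
```

Emit:
{"api": "play_rows", "payload": {"steps": [0,0.03,-0.04,0,0.02,0.08,-0.06,0,0.04,0.13,-0.06,0,0.06,0.19,-0.06,0,0.08,0.25,-0.04,0,0.08,0.25,-0.02,0,0.08,0.25,-0.02,0]}}

```text
time: 11.3
tool_pos: [0.5091, -0.2903, 0.0856]
tcp_rot: [-3.139, 0.001, 0.006]
wrist_force: [-0.3, 0.6, -0.5]
width: 0.263
grip_force: 60.5
```

```bash
python3 -c "
from h import *
go([.512,-.29,.0215],-1.57)
s=cam('scene');crop(s,(290,150,200,150),4,'s7.png')
"
```

```text
t 11.3 pos [ 0.5091 -0.2903  0.0856] psi -1.572 q1,q6 [-0.56  1.01] shift [ 0.0031 -0.0001  0.0641] turn -0.002 F [-0.3  0.6 -0.5] w 0.263 g 60.5
```

View pics/s7.png

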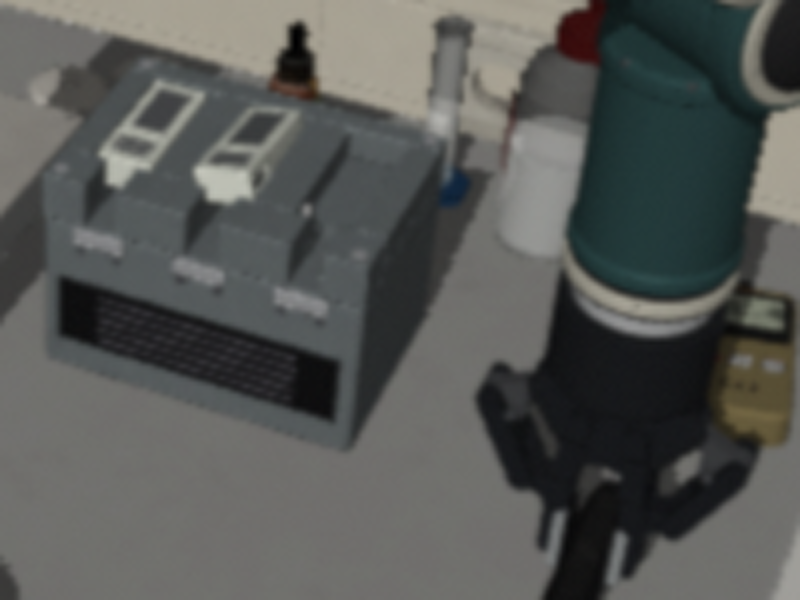

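The middle cartridge's front, at (235,180), now stands proud while the left one is still flush. I'll lay the driver down to level it in the grip, then re-grip.

Emit:
{"api": "play_rows", "payload": {"steps": [0,0,0.02,0,0,0,0.035,0,0,0,0.045,0,0,0,0.052,0,0,0,0.057,0,0,0,0.061,0,0,0,0.064,0,0,0,0.064,0], "grip_force": 30}}

```text
time: 12.35
tool_pos: [0.5133, -0.2909, 0.0266]
tcp_rot: [3.14, -0.0, 0.008]
wrist_force: [1.5, 3.9, 10.6]
width: 0.265
grip_force: 61.5
```

Emit:
{"api": "play_rows", "payload": {"steps": [0,0,0,0,0,0,0,0,0,0,0,0,0,0,0,0], "jaw": 110}}

```text
time: 12.85
tool_pos: [0.5102, -0.2902, 0.0234]
tcp_rot: [-3.141, -0.001, 0.001]
wrist_force: [-0.2, 0.6, 0.4]
width: 0.569
grip_force: 0.0
```

Emit:
{"api": "play_rows", "payload": {"steps": [0,0,0,0,0,0,0,0,0,0,0,0,0,0,0,0,0,0,0,0,0,0,0,0], "jaw": 255, "grip_force": 60}}

```text
time: 13.6
tool_pos: [0.5106, -0.2904, 0.024]
tcp_rot: [3.141, 0.001, 0.001]
wrist_force: [-1.0, -1.0, 2.9]
width: 0.263
grip_force: 59.0
```

Emit:
{"api": "play_rows", "payload": {"steps": [0,0,-0.06,0,0,0,-0.12,0,-0.03,-0.06,-0.14,0,-0.05,-0.12,-0.14,0,-0.08,-0.18,-0.14,0,-0.08,-0.24,-0.14,0,-0.08,-0.28,-0.14,0,-0.08,-0.31,-0.14,0,-0.08,-0.31,-0.14,0]}}

```text
time: 14.72
tool_pos: [0.4295, 0.0214, 0.1633]
tcp_rot: [-3.141, -0.007, 0.001]
wrist_force: [0.6, -1.4, -0.1]
width: 0.265
grip_force: 59.3
```

```bash
python3 -c "
from h import *
go([.44,.019,.1208],-1.57)
c=cam('top')
g=cv2.cvtColor(c['pixels'],cv2.COLOR_BGR2GRAY); print(g[196:226:2,280:306])"
```

```text
t 14.72 pos [0.4295 0.0214 0.1633] psi -1.566 q1,q6 [-0.01  1.56] shift [0.0105 0.0025 0.0425] turn 0.004 F [ 0.6 -1.4 -0.1] w 0.265 g 59.3
[[102 102 102  88  82  80  80  80  81  80  71  79  79  80  80  80  79  80
   79  77  78  80  79  79  79  79]
 [ 90  95  89  81  80  80  81  81  80  81  70  79  81  81  82  82  81  80
   81  77  79  80  81  79  79  79]
 [ 76  76  75  75  74  74  74  74  74  74  70  80  80  82  80  80  80  81
   81  76  71  71  73  73  72  73]
 [ 73  72  71  70  70  71  71  71  81  88  89  97  98  97  98  99  97  98
   98  98  97  97  88  73  70  71]
 [ 85  71  70  71  70  70  71  71  77  81  81  82  82  80  80  80  79  74
   70  70  69  89  94 100  98  82]
 [135  85  71  74  77  57  50  47  47  44  42  39  42  42  44  42  44  54
   55  53  55  54  54  55  55  54]
 [144 138  88  70  69  62  52  51  52  52  50  50  50  51  50  50  57  61
   71  74  77  84  99 101 104 102]
 [144 144 143 142 126 100  94  96  98  97  97  95 103 108  96  96 138 143
  143 143 142 142 144 143 143 143]
 [143 144 143 144 120 100  97  96  97  97  96  97 109 118 106  97 139 144
  144 143 142 142 143 144 144 144]
 [144 143 145 145 118  99  97  96  97  97  97  97 110 117 104  98 138 143
  144 144 143 144 143 144 144 144]
 [143 144 144 144 126 102  96  96  97  96  97  97 110 118 107  98 138 144
  143 143 144 144 144 144 143 144]
 [144 144 145 144 142 106  97  96  97  97  96  97 109 117 108  98 138 143
  144 143 143 143 143 143 143 144]
 [144 144 144 145 144 106  98  97  98  97  97  96 110 118 107  97 138 144
  143 143 143 142 143 143 143 143]
 [144 144 144 144 144 136 104  96  96  96  97  96 110 118 105 108 140 143
  143 144 143 143 142 142 142 142]
 [144 144 144 144 144 143 115  99  96  96  96  97 109 118 103 139 144 143
  144 143 144 143 143 143 143 143]]
```

```bash
python3 -c "
from h import *
c=cam('top')
for r in (210,224): print(ray(c,(293,r),.15).round(4))
print(proj(c,(.593,.0182,.106)))
s=cam('scene'); print(proj(s,(.575,.021,.15)))
p=proj(s,(.575,.021,.15)).astype(int); g=cv2.cvtColor(s['pixels'],cv2.COLOR_BGR2GRAY); print(g[p[1]-8:p[1]+10,p[0]-14:p[0]+14])
"
```

```text
[0.5719 0.0212 0.15  ]
[0.5439 0.0213 0.15  ]
[295.36410436 202.64358346]
[309.16441712 196.82147848]
[[103 113 113 113 114 114 113 104  86  64  48  41  39  39  39  39  41  39
   41  53  71  80  81  79  75  71  69  63]
 [102 113 113 114 113 112 106  87  66  49  41  40  39  40  40  40  40  39
   40  47  58  70  79  82  82  81  80  77]
 [103 114 115 115 113 105  89  67  52  43  43  43  41  39  40  39  39  40
   40  41  47  62  78  83  83  83  84  84]
 [104 115 115 113 108  92  69  53  48  50  51  48  42  39  39  39  39  40
   39  40  44  59  78  82  83  83  83  82]
 [ 98 113 115 110  96  75  57  45  46  52  53  49  42  40  40  39  40  39
   39  38  43  60  76  81  83  83  82  77]
 [ 76 107 112 101  80  61  47  42  43  45  46  42  41  40  39  39  39  39
   38  37  43  59  78  82  82  82  80  71]
 [ 60  94 100  84  67  54  44  41  41  41  41  40  39  39  40  39  39  37
   37  39  42  60  78  83  82  81  73  59]
 [ 38  64  77  69  60  53  44  40  39  40  39  40  40  41  42  42  39  38
   36  37  41  57  73  78  78  74  60  47]
 [ 26  42  60  61  58  53  43  41  39  40  40  40  41  47  53 
[... 408 characters left out ...]
 39  47  55  61  58  51  43  40  40  44  54  65  68  65  53  43  38  36
   36  37  38  38  39  39  39  41  40  41]
 [ 38  44  49  54  55  51  44  40  42  50  61  66  65  55  44  40  37  37
   37  38  38  38  39  40  40  39  39  39]
 [ 43  47  47  48  50  48  44  43  47  51  54  56  53  45  40  38  37  37
   36  39  39  39  38  40  39  39  39  39]
 [ 49  49  48  47  47  48  46  46  48  42  35  35  34  35  36  39  37  37
   38  39  39  39  39  39  39  40  38  39]
 [ 52  52  49  48  47  47  45  47  46  36  27  24  24  27  33  38  38  38
   39  39  40  40  40  39  39  39  39  39]
 [ 54  52  52  51  50  47  46  47  46  42  36  28  22  21  29  37  39  38
   40  39  40  39  40  40  40  40  40  39]]
```

Emit:
{"api": "play_rows", "payload": {"steps": [0,0.002,0.02,0,0,0.002,0.04,0,0,0.002,0.04,0,0,0.002,0.04,0]}}

```text
time: 15.38
tool_pos: [0.4307, 0.0169, 0.1243]
tcp_rot: [3.141, -0.001, 0.001]
wrist_force: [-0.3, 0.2, -1.2]
width: 0.259
grip_force: 59.3
```

Emit:
{"api": "play_rows", "payload": {"steps": [0.01,0,0,0,0.02,0,0,0,0.03,0,0,0,0.038,0,0,0,0.045,0,0,0,0.053,0,0,0,0.061,0,0,0,0.069,0,0,0,0.069,0,0,0]}}

```text
time: 16.5
tool_pos: [0.4999, 0.0177, 0.1239]
tcp_rot: [-3.142, -0.001, -0.001]
wrist_force: [0.2, -0.4, -0.4]
width: 0.258
grip_force: 59.3
```

```bash
python3 -c "
from h import *
go([.4985,.019,.1235],-1.57)"
```

```text
t 16.5 pos [0.4999 0.0177 0.1239] psi -1.57 q1,q6 [-0.01  1.56] shift [-0.0014 -0.0013  0.0004] turn 0.0 F [ 0.2 -0.4 -0.4] w 0.258 g 59.3
```

Emit:
{"api": "play_rows", "payload": {"steps": [0,0,0.004,0,0,0,0.008,0,0,0,0.011,0,0,0,0.014,0,0,0,0.017,0,0,0,0.02,0,0,0,0.023,0,0,0,0.026,0,0,0,0.026,0], "grip_force": 35}}

```text
time: 17.62
tool_pos: [0.499, 0.0176, 0.0977]
tcp_rot: [3.141, 0.001, -0.0]
wrist_force: [-1.2, 0.1, 3.8]
width: 0.26
grip_force: 59.4
```

Emit:
{"api": "play_rows", "payload": {"steps": [0,0,0.003,0,0,0,0.006,0,0,0,0.008,0,0,0,0.008,0]}}

```text
time: 18.12
tool_pos: [0.5, 0.0176, 0.09]
tcp_rot: [3.141, 0.001, 0.002]
wrist_force: [0.8, -0.6, 5.2]
width: 0.265
grip_force: 58.9
```

Emit:
{"api": "play_rows", "payload": {"steps": [-0.01,0,0.003,0,-0.02,0,0.007,0,-0.03,0,0.0105,0,-0.04,0,0.014,0,-0.05,0,0.0175,0,-0.06,0,0.02,0,-0.075,0,0.02,0,-0.075,0,0.02,0], "grip_force": 60}}

```text
time: 19.12
tool_pos: [0.4221, 0.0177, 0.0691]
tcp_rot: [-3.142, -0.001, 0.004]
wrist_force: [-0.0, 0.0, -0.9]
width: 0.261
grip_force: 59.0
```

Emit:
{"api": "play_rows", "payload": {"steps": [0,0.04,-0.05,0,0.02,0.1,-0.06,0,0.04,0.16,-0.06,0,0.06,0.22,-0.06,0,0.08,0.28,-0.06,0,0.08,0.31,-0.06,0,0.08,0.31,-0.06,0]}}

```text
time: 20.0
tool_pos: [0.505, -0.2952, 0.13]
tcp_rot: [3.141, -0.004, 0.001]
wrist_force: [0.5, 0.4, -0.2]
width: 0.261
grip_force: 59.3
```

```bash
python3 -c "
from h import *
go([.512,-.29,.0215],-1.57)
s=cam('scene');crop(s,(290,150,120,90),5,'s8.png')
"
```

```text
t 20.0 pos [ 0.505  -0.2952  0.13  ] psi -1.573 q1,q6 [-0.57  1.  ] shift [ 0.0068 -0.0053  0.1085] turn -0.003 F [ 0.5  0.4 -0.2] w 0.261 g 59.3
```

View pics/s8.png

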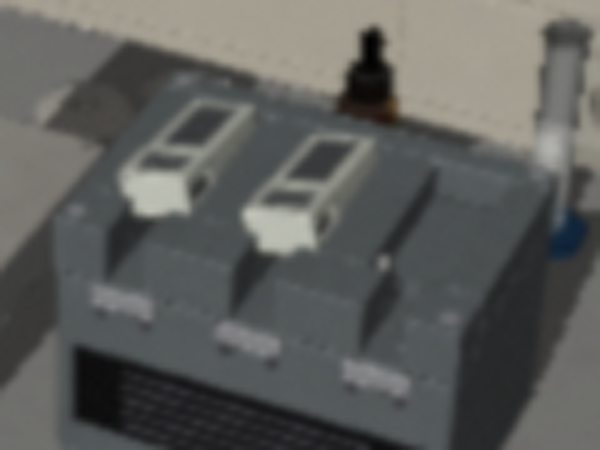

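Both cartridges, at (155,190) and (280,225), now have their front ends raised. I'll lay the driver on the worktop.

Emit:
{"api": "play_rows", "payload": {"steps": [0,0,0.045,0,0,0,0.07,0,0,0,0.08,0,0,0,0.088,0,0,0,0.094,0,0,0,0.1,0,0,0,0.105,0,0,0,0.107,0,0,0,0.107,0], "grip_force": 30}}

```text
time: 21.18
tool_pos: [0.5088, -0.2934, 0.0269]
tcp_rot: [3.139, -0.001, 0.012]
wrist_force: [3.4, 5.2, 12.6]
width: 0.262
grip_force: 62.1
```

Emit:
{"api": "play_rows", "payload": {"steps": [0,0,0,0,0,0,0,0,0,0,0,0,0,0,0,0,0,0,-0.03,0,0,0,-0.08,0,0,0,-0.14,0,0,0,-0.18,0], "jaw": 0}}

```text
time: 22.18
tool_pos: [0.5052, -0.2929, 0.2059]
tcp_rot: [3.14, 0.001, 0.004]
wrist_force: [0.6, -0.4, 1.0]
width: 1.001
grip_force: 0.0
```

```bash
python3 - <<'E'
from h import *
go([.645,-.040,.2],-1.565)
T=lambda x,y:((x+.5)/5-.5+290,(y+.5)/5-.5+150)
s=cam('scene'); c=cam('top')
# top front edge corners of cartridges in the s8 crop
for p in ((122,178),(188,190),(245,212),(318,218)): print([ray(s,T(*p),z).round(4) for z in(.147,.15)])
g=cv2.cvtColor(c['pixels'],cv2.COLOR_BGR2GRAY); print(g[178:200:2,282:338])
E
```

```text
t 22.18 pos [ 0.5052 -0.2929  0.2059] psi -1.57 q1,q6 [-0.57  1.  ] shift [ 0.1399 -0.2528  0.0058] turn -0.005 F [ 0.6 -0.4  1. ] w 1.001 g 0.0
[array([0.6213, 0.0324, 0.147 ]), array([0.6175, 0.0306, 0.15  ])]
[array([0.6263, 0.0027, 0.147 ]), array([0.6225, 0.001 , 0.15  ])]
[array([ 0.6229, -0.0262,  0.147 ]), array([ 0.6191, -0.0278,  0.15  ])]
[array([ 0.6332, -0.0561,  0.147 ]), array([ 0.6294, -0.0576,  0.15  ])]
[[117 117 118 149 170 153 124 128 126 125 131 136 135 146 143 139 162 171
  164 154 152 126 117 117 116 116 116 117 118 117 118 117 120 169 174 160
  150 144 141 159 149 146 149 136 117 135 154 171 165 157 112 115 117 118
  117 116]
 [117 118 117 149 170 163 136 125 125 135 138 135 146 150 148 159 164 172
  171 145 158 137 121 118 117 117 117 118 118 118 118 118 120 148 171 160
  151 142 158 162 162 163 163 164 166 167 170 176 148 152 120 121 120 118
  117 116]
 [117 118 117 148 154 160 165 160 157 158 169 173 177 175 170 171 169 168
  175 139 136 132 121 118 119 118 117 116 116 117 117 116 118 142 176 179
  176 173 173 171 170 169 170 173 184 189 193 191 192 146 122
[... 1188 characters left out ...]

 [120 119 119 119 119 119 119 117  90 115 119 120 119 119 119 119 119 108
  114 116 116 115 115 117 118 118 118 119 118 118 119 119 118 119 120 119
  120 120 118 117 117 117 118 118 119 119  83 110 117 117 117 117 116 117
  117 118]
 [151 129 120 119 118 119 119 118  88 114 119 120 119 118 120 118 118 102
  115 117 117 117 117 117 117 118 119 119 119 118 118 118 118 119 119 121
  120 122 119 117 117 118 118 119 119 120  87 110 116 118 118 117 117 116
  118 118]
 [126 118 118 119 120 119 119 118  82 115 120 120 121 121 119 120 119 113
  117 118 118 118 117 118 118 119 120 120 119 119 119 119 119 119 119 120
  119 122 120 117 118 117 118 118 118 120  87 114 118 118 119 118 118 118
  120 121]]
```

Emit:
{"api": "play_rows", "payload": {"steps": [0.03,-0.06,0,0,0.06,-0.12,0,0,0.09,-0.18,0,0,0.12,-0.24,0,0,0.132,-0.2525,0,0,0.132,-0.2525,0,0,0.132,-0.2525,0,0], "jaw": 110}}

```text
time: 23.15
tool_pos: [0.6354, -0.0399, 0.2014]
tcp_rot: [3.141, 0.002, -0.004]
wrist_force: [-0.1, -0.1, 0.1]
width: 0.567
grip_force: 0.0
```

```bash
python3 -c "
from h import *
go([.637,-.0402,.1555],-1.57)"
```

```text
t 23.15 pos [ 0.6354 -0.0399  0.2014] psi -1.57 q1,q6 [-0.1   1.47] shift [0.0017 0.0002 0.0459] turn 0.0 F [-0.1 -0.1  0.1] w 0.567 g 0.0
```

Emit:
{"api": "play_rows", "payload": {"steps": [0.0015,0,0.02,0,0.0015,0,0.036,0,0.0015,0,0.045,0,0.0015,0,0.045,0]}}

```text
time: 23.65
tool_pos: [0.6366, -0.04, 0.156]
tcp_rot: [-3.141, -0.0, 0.005]
wrist_force: [-0.4, -0.5, 0.4]
width: 0.568
grip_force: 0.0
```

Emit:
{"api": "play_rows", "payload": {"steps": [0,0,0,0,0,0,0,0,0,0,0,0,0,0,0,0,0,0,0,0,0,0,0,0], "jaw": 255, "grip_force": 50}}

```text
time: 24.4
tool_pos: [0.6397, -0.0498, 0.1628]
tcp_rot: [3.125, 0.003, 0.009]
wrist_force: [-5.1, -26.2, 11.7]
width: 0.011
grip_force: 32.0
```

```bash
python3 -c "
from h import *
go([.637,-.0402,.1555],-1.57)
s=cam('scene');crop(s,(270,130,150,110),5,'s9.png')
"
```

```text
t 24.4 pos [ 0.6397 -0.0498  0.1628] psi -1.569 q1,q6 [-0.11  1.47] shift [-0.0027 -0.0097  0.0071] turn 0.001 F [ -5.1 -26.2  11.7] w 0.011 g 32.0
```

View pics/s9.png

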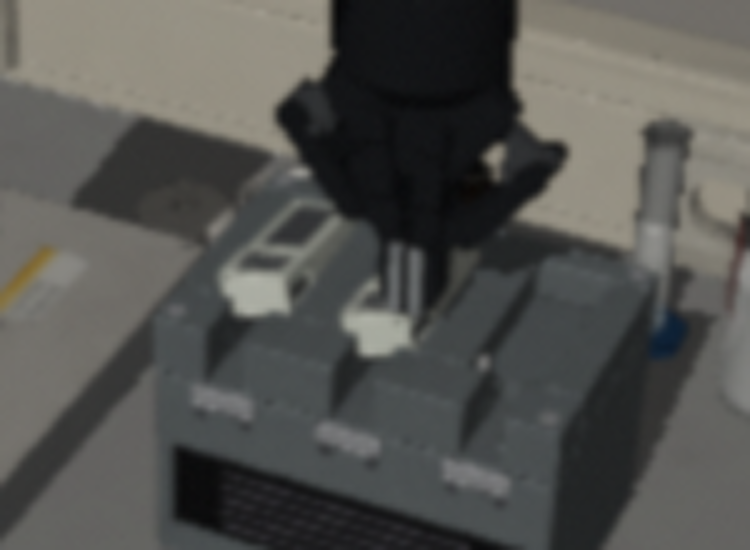

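The pads closed on top of cartridge 1 near (405,280) instead of beside it, because they were too high. The cartridge still stands raised. I'll lift, open to just over 32 mm and go down to contact.

Emit:
{"api": "play_rows", "payload": {"steps": [0,0,-0.015,0,0,0,-0.03,0,0,0,-0.03,0]}}

```text
time: 24.82
tool_pos: [0.6393, -0.0392, 0.1903]
tcp_rot: [-3.142, -0.002, -0.007]
wrist_force: [0.3, 0.6, 0.5]
width: 0.002
grip_force: 0.0
```

Emit:
{"api": "play_rows", "payload": {"steps": [0,0,0,0,0,0,0,0,0,0,0,0,0,0,0,0], "jaw": 130}}

```text
time: 25.32
tool_pos: [0.6376, -0.0395, 0.1873]
tcp_rot: [-3.142, -0.002, 0.001]
wrist_force: [-0.4, 0.9, -0.0]
width: 0.489
grip_force: 0.0
```

```bash
python3 - <<'E'
from h import *
go([.635,-.0402,.1555],-1.57)
s=cam('scene');c=cam('top')
crop(s,(270,130,150,110),5,'s10.png')
E
```

```text
t 25.32 pos [ 0.6376 -0.0395  0.1873] psi -1.57 q1,q6 [-0.1   1.47] shift [-0.0026  0.0007  0.0318] turn 0.0 F [-0.4  0.9 -0. ] w 0.489 g 0.0
```

View pics/s10.png

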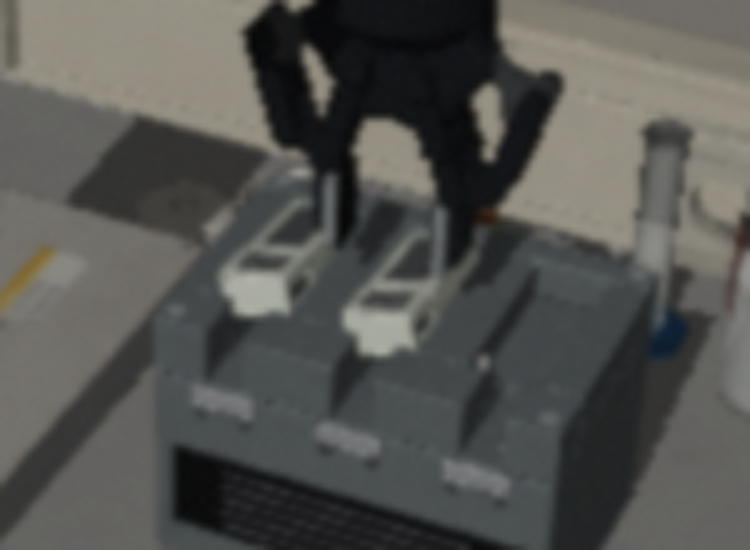

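The cartridge's raised front is clear at (385,330), and the open fingers at (330,230) and (440,270) straddle it from above.

Emit:
{"api": "play_rows", "payload": {"steps": [-0.002,0.0007,0.015,0,-0.002,0.0007,0.028,0,-0.002,0.0007,0.034,0,-0.002,0.0007,0.037,0,-0.002,0.0007,0.037,0]}}

```text
time: 26.05
tool_pos: [0.6359, -0.0404, 0.1508]
tcp_rot: [3.142, 0.001, 0.0]
wrist_force: [-0.4, -0.0, -0.5]
width: 0.494
grip_force: 0.0
```

Emit:
{"api": "play_rows", "payload": {"steps": [0,0,0.0015,0,0,0,0.003,0,0,0,0.003,0]}}

```text
time: 26.42
tool_pos: [0.6364, -0.0404, 0.1503]
tcp_rot: [3.141, 0.001, 0.002]
wrist_force: [-5.1, 0.3, 9.9]
width: 0.492
grip_force: 5.0
```

Emit:
{"api": "play_rows", "payload": {"steps": [-0.001,0,-0.0035,0,-0.001,0,-0.0035,0,-0.001,0,-0.0035,0]}}

```text
time: 26.8
tool_pos: [0.6347, -0.0404, 0.1509]
tcp_rot: [-3.142, -0.001, 0.001]
wrist_force: [0.9, 1.1, 0.7]
width: 0.489
grip_force: 0.0
```

Emit:
{"api": "play_rows", "payload": {"steps": [0,0,0,0,0,0,0,0,0,0,0,0,0,0,0,0], "jaw": 255, "grip_force": 30}}

```text
time: 27.3
tool_pos: [0.6347, -0.0389, 0.1516]
tcp_rot: [-3.139, -0.002, 0.001]
wrist_force: [-1.1, 5.1, 4.3]
width: 0.368
grip_force: 30.1
```

Emit:
{"api": "play_rows", "payload": {"steps": [0,0,0,0,0,0,0,0,0,0,-0.004,0,0,0,-0.008,0,0,0,-0.014,0,0,0,-0.02,0,0,0,-0.03,0,0,0,-0.045,0,0,0,-0.06,0,0,0,-0.06,0], "grip_force": 60}}

```text
time: 28.55
tool_pos: [0.6363, -0.0407, 0.2142]
tcp_rot: [3.141, 0.001, 0.007]
wrist_force: [0.4, -0.4, -1.2]
width: 0.349
grip_force: 58.8
```

```bash
python3 -c "
from h import *
go([.4278,.2796,.13],-1.63)
s=cam('scene');crop(s,(270,100,150,110),4,'a.png')
c=cam('top');crop(c,(260,145,150,80),4,'b.png')
cv2.imwrite('pics/c11.png',np.vstack([cv2.imread('pics/a.png')[:280],cv2.imread('pics/b.png')]))
"
```

```text
t 28.55 pos [ 0.6363 -0.0407  0.2142] psi -1.57 q1,q6 [-0.1   1.47] shift [-0.2087 -0.3205  0.083 ] turn 0.06 F [ 0.4 -0.4 -1.2] w 0.349 g 58.8
```

View pics/c11.png

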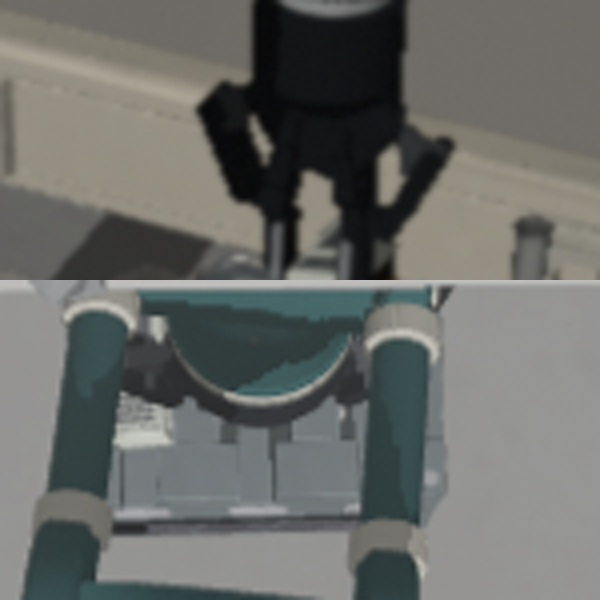

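Crop c11 shows the middle pocket empty and the gripper closed around something. With the opening at 30 mm, the cartridge is held. That view was my 15th, one over the limit of 14, so from here I'll check with pixel numbers only.

Emit:
{"api": "play_rows", "payload": {"steps": [-0.025,-0.035,0,0.01,-0.05,-0.075,0,0.02,-0.08,-0.12,0,0.03,-0.11,-0.165,0,0.04,-0.14,-0.21,0,0.05,-0.17,-0.255,0,0.06,-0.195,-0.295,0,0.06,-0.209,-0.32,0,0.06,-0.209,-0.32,0,0.06,-0.209,-0.32,0,0.06]}}

```text
time: 29.9
tool_pos: [0.4255, 0.2789, 0.2108]
tcp_rot: [3.139, -0.092, -0.001]
wrist_force: [-0.1, -0.3, -0.6]
width: 0.348
grip_force: 58.8
```

```bash
cat >> h.py <<'E'
def white(c,win,th=150):
    x,y,w,h=win; p=c["pixels"][y:y+h,x:x+w].astype(int); m=((p.min(2)>th)).astype(np.uint8)
    k,l,st,ce=cv2.connectedComponentsWithStats(m)
    for i in range(1,k):
        if st[i,4]>15:
            ys,xs=np.where(l==i); b=cv2.boxPoints(cv2.minAreaRect(np.c_[xs,ys].astype(np.float32)))+[x,y]
            print("blob",st[i,4],(ce[i]+[x,y]).round(1),b.round(1).tolist())
E
python3 - <<'E'
from h import *
go([.4278,.2796,.05],-1.63)
s=cam('scene');c=cam('top')
print("top");white(c,(140,220,130,90)); print("scene");white(s,(130,140,150,120))
# expected cartridge pixels if level-ish: front top, front bottom, rear top, rear bottom
for n,cc in(("top",c),("scene",s)):
    print(n,[proj(cc,(.4278+dx,.2796,z)).round(0).tolist() for dx,z in((-.013,.205),(.067,.205),(.067,.19),(.064,.18),(.06,.15))])
p=proj(s,(.4278+.05,.2796,.19)).astype(int); g=cv2.cvtColor(s['pixels'],cv2.COLOR_BGR2GRAY); print(p);print(g[p[1]-30:p[1]+34:3,p[0]-40:p[0]+40:3])
E
```

```text
t 29.9 pos [0.4255 0.2789 0.2108] psi -1.63 q1,q6 [0.53 2.16] shift [ 0.0023 -0.001   0.1608] turn 0.0 F [-0.1 -0.3 -0.6] w 0.348 g 58.8
top
blob 1026 [197.6 224.5] [[140.0, 220.0], [251.0, 220.0], [251.0, 230.0], [140.0, 230.0]]
blob 285 [262.6 250.4] [[253.0, 240.0], [269.0, 240.0], [269.0, 261.0], [253.0, 261.0]]
blob 64 [152.8 255. ] [[144.7, 265.4], [152.7, 245.8], [159.1, 248.4], [151.0, 268.0]]
blob 1545 [192.8 269.2] [[169.0, 248.0], [215.0, 248.0], [215.0, 290.0], [169.0, 290.0]]
blob 34 [159.3 273.6] [[155.0, 267.0], [162.0, 267.0], [162.0, 277.0], [155.0, 277.0]]
blob 85 [197.1 295.7] [[176.9, 295.9], [177.1, 293.4], [215.1, 295.5], [215.0, 298.1]]
blob 62 [261.7 303.7] [[254.0, 304.4], [269.0, 298.9], [270.9, 304.3], [256.0, 309.7]]
scene
blob 53 [161.3 185.7] [[155.9, 183.4], [161.2, 179.8], [166.9, 188.4], [161.6, 191.9]]
blob 43 [272.3 250.4] [[266.2, 250.9], [267.3, 246.9], [278.8, 250.2], [277.7, 254.2]]
top [[154.0, 290.0], [155.0, 248.0], [157.0, 248.0], [159.0, 250.0], [163.0, 253.0]]
scene [[160.0, 183.0], [183.0, 163.0], [184.0, 169.0], [184.0, 174.0], [185.0, 1
[... 1803 characters left out ...]
 109 112 113 110 107]
 [ 98  97  97  97  97  98  97 104 116 119 125  98  98  98 109 110 110 107
  102  86  95  92 108 111 111 109 108]
 [ 95  97  96  97  96  99  98  98  98  99  99  98 101 110 109 109  97 104
   92  99  87  91 109 110 108 105 105]
 [ 97  98  98  98  97  98  97  98  98  98  98  88  87 110 111 110 100 100
   96  95  94 110 109 108 104  76  62]
 [ 96  96  96  97  96  97  97  98  98  97  98  94 112 110 110 110 110 109
  107 104 108 110 110 103  76  56  55]
 [ 96  97  97  96  96  97  97  98  99  99  99 100 105 107 110 112 109 106
  108 110 112 110 109  83  76  60  69]
 [ 97  96  96  96  97  97  96  99  98  98  98  96 104 105 106 106 105 109
  114 112 110 110 109 109 105  93  90]]
```

Emit:
{"api": "play_rows", "payload": {"steps": [0,0,0.04,0,0,0,0.09,0,0,0,0.13,0,0,0,0.155,0,0,0,0.162,0,0,0,0.167,0,0,0,0.171,0,0,0,0.175,0,0,0,0.178,0,0,0,0.178,0], "grip_force": 35}}

```text
time: 31.25
tool_pos: [0.4259, 0.2801, 0.0351]
tcp_rot: [-3.14, 0.092, -0.001]
wrist_force: [-5.7, -1.6, 12.6]
width: 0.348
grip_force: 59.5
```

```bash
python3 - <<'E'
from h import *
go([.4259,.2797,.03],-1.63)
s=cam('scene');c=cam('top')
print("top");white(c,(140,235,100,70)); print("scene");white(s,(130,180,120,90))
for n,cc in(("top",c),("scene",s)): print(n,[proj(cc,(.4548+dx*.998+dy*.06,.278-dx*.06+dy,z)).round(1).tolist() for dx,dy,z in((-.04,-.016,.025),(-.04,.016,.025),(.04,.016,.025),(.04,-.016,.025),(-.04,.016,.005))])
E
```

```text
t 31.25 pos [0.4259 0.2801 0.0351] psi -1.63 q1,q6 [0.53 2.16] shift [-0.      0.0004  0.0051] turn 0.0 F [-5.7 -1.6 12.6] w 0.348 g 59.5
top
blob 47 [172.8 258.5] [[170.7, 249.2], [175.6, 248.8], [176.9, 268.7], [172.1, 269.1]]
blob 408 [201.  272.3] [[186.6, 251.4], [205.2, 249.8], [208.5, 290.0], [190.0, 291.5]]
blob 72 [195.  295.6] [[179.9, 296.2], [180.1, 293.6], [209.1, 295.1], [209.0, 297.7]]
scene
blob 32 [173.7 248.8] [[169.2, 250.3], [170.4, 245.6], [178.1, 247.5], [176.9, 252.2]]
top [[184.4, 290.4], [169.7, 289.6], [172.3, 253.0], [186.9, 253.8], [172.0, 289.6]]
scene [[178.3, 251.1], [167.1, 246.2], [189.9, 226.5], [200.9, 230.9], [168.5, 252.8]]
```

Emit:
{"api": "play_rows", "payload": {"steps": [0,0,0,0,0,0,0,0,0,0,0,0,0,0,0,0,0,0,-0.04,0,0,0,-0.1,0,0,0,-0.15,0,0,0,-0.18,0,0,0,-0.18,0], "jaw": 130, "grip_force": 30}}

```text
time: 32.48
tool_pos: [0.4275, 0.2806, 0.2166]
tcp_rot: [-3.137, 0.093, -0.009]
wrist_force: [0.2, -0.1, 0.6]
width: 0.49
grip_force: 0.0
```

Emit:
{"api": "play_rows", "payload": {"steps": [0.025,0.035,0,0,0.05,0.075,0,-0.01,0.08,0.12,0,-0.02,0.11,0.165,0,-0.04,0.14,0.21,0,-0.05,0.17,0.24,0,-0.06,0.19,0.25,0,-0.06,0.19,0.25,0,-0.06]}}

```text
time: 33.48
tool_pos: [0.6003, 0.0175, 0.2108]
tcp_rot: [3.142, -0.002, -0.005]
wrist_force: [-0.1, 0.7, -1.1]
width: 0.491
grip_force: 0.0
```

```bash
python3 - <<'E'
from h import *
go([.635,.0185,.16],-1.57)
s=cam('scene');c=cam('top')
print("top");white(c,(140,235,100,70)); white(c,(280,150,30,45)); print("scene");white(s,(130,180,120,90)); white(s,(300,165,50,45))
E
```

```text
t 33.48 pos [0.6003 0.0175 0.2108] psi -1.572 q1,q6 [-0.01  1.56] shift [ 0.0349 -0.0011  0.0506] turn -0.002 F [-0.1  0.7 -1.1] w 0.491 g 0.0
top
blob 875 [175.3 273.9] [[160.4, 295.3], [163.1, 247.5], [210.7, 250.2], [208.0, 298.1]]
blob 631 [199.5 272.3] [[188.0, 250.0], [208.0, 250.0], [208.0, 290.0], [188.0, 290.0]]
scene
blob 39 [175.2 249.7] [[169.4, 249.2], [171.2, 245.6], [180.4, 250.2], [178.6, 253.8]]
blob 72 [320.7 188.1] [[315.0, 185.0], [326.0, 185.0], [326.0, 192.0], [315.0, 192.0]]
```

Emit:
{"api": "play_rows", "payload": {"steps": [0.035,-0.0015,0.01,0,0.035,-0.0015,0.03,0,0.035,-0.0015,0.045,0,0.035,-0.0015,0.055,0,0.035,-0.0015,0.06,0,0.035,-0.0015,0.06,0,0.035,-0.0015,0.06,0]}}

```text
time: 34.45
tool_pos: [0.6359, 0.0201, 0.1542]
tcp_rot: [-3.142, -0.001, -0.002]
wrist_force: [-1.3, 0.0, -0.3]
width: 0.489
grip_force: 0.0
```

Emit:
{"api": "play_rows", "payload": {"steps": [-0.001,0.0005,0.0015,0,-0.001,0.0005,0.003,0,-0.001,0.0005,0.003,0]}}

```text
time: 34.83
tool_pos: [0.6345, 0.0196, 0.1503]
tcp_rot: [3.142, 0.001, 0.0]
wrist_force: [0.2, 0.3, 0.0]
width: 0.488
grip_force: 0.0
```

Emit:
{"api": "play_rows", "payload": {"steps": [0,0,0,0,0,0,0,0,0,0,0,0,0,0,0,0,0,0,0,0], "jaw": 255, "grip_force": 30}}

```text
time: 35.45
tool_pos: [0.635, 0.0207, 0.1515]
tcp_rot: [-3.14, -0.002, -0.003]
wrist_force: [-1.3, 3.6, 4.4]
width: 0.37
grip_force: 31.0
```

Emit:
{"api": "play_rows", "payload": {"steps": [0,0,0,0,0,0,0,0,0,0,-0.004,0,0,0,-0.008,0,0,0,-0.014,0,0,0,-0.02,0,0,0,-0.03,0,0,0,-0.045,0,0,0,-0.06,0,0,0,-0.06,0], "grip_force": 60}}

```text
time: 36.7
tool_pos: [0.636, 0.0194, 0.2132]
tcp_rot: [3.141, 0.001, 0.007]
wrist_force: [-0.4, -0.4, -0.6]
width: 0.346
grip_force: 58.9
```

Emit:
{"api": "play_rows", "payload": {"steps": [-0.03,-0.03,0,0.01,-0.06,-0.06,0,0.02,-0.09,-0.085,0,0.03,-0.12,-0.115,0,0.04,-0.15,-0.14,0,0.05,-0.18,-0.17,0,0.06,-0.213,-0.2,0,0.06,-0.213,-0.2,0,0.06,-0.213,-0.2,0,0.06]}}

```text
time: 37.83
tool_pos: [0.4215, 0.2194, 0.2104]
tcp_rot: [3.14, -0.092, 0.001]
wrist_force: [0.2, -1.0, -1.4]
width: 0.351
grip_force: 58.9
```

```bash
python3 - <<'E'
from h import *
go([.4223,.2207,.034],-1.63)
s=cam('scene');c=cam('top')
print("top");white(c,(140,235,130,70)); print("scene");white(s,(130,160,150,110))
print(proj(s,(.411,.2207,.203)))
E
```

```text
t 37.83 pos [0.4215 0.2194 0.2104] psi -1.629 q1,q6 [0.43 2.06] shift [ 0.0006 -0.0014  0.1764] turn 0.001 F [ 0.2 -1.  -1.4] w 0.351 g 58.9
top
blob 317 [262.4 251.9] [[253.0, 240.0], [269.0, 240.0], [269.0, 269.0], [253.0, 269.0]]
blob 123 [179.1 254.4] [[166.9, 248.9], [179.6, 238.3], [195.1, 256.9], [182.4, 267.5]]
blob 422 [206.9 266.4] [[200.0, 250.0], [214.0, 250.0], [214.0, 283.0], [200.0, 283.0]]
blob 17 [198.8 296.3] [[195.0, 295.0], [202.0, 295.0], [202.0, 297.0], [195.0, 297.0]]
blob 42 [263.6 302.4] [[254.9, 303.7], [269.0, 299.0], [270.2, 302.6], [256.1, 307.3]]
blob 16 [175.2 302.6] [[169.8, 302.8], [181.7, 300.6], [182.0, 302.0], [170.0, 304.2]]
scene
blob 74 [183.8 194.5] [[178.0, 197.2], [179.5, 189.5], [190.5, 191.7], [188.9, 199.4]]
blob 38 [175.1 249.7] [[169.4, 249.2], [171.2, 245.6], [180.0, 250.0], [178.2, 253.6]]
blob 48 [272.3 250.6] [[266.1, 251.2], [267.3, 246.9], [278.8, 250.2], [277.6, 254.5]]
blob 34 [262.2 267.4] [[256.5, 268.4], [257.0, 265.0], [268.3, 266.6], [267.9, 270.0]]
[182.64215372 192.34629589]
```

Emit:
{"api": "play_rows", "payload": {"steps": [0.0006,-0.001,0.04,0,0.0006,-0.001,0.09,0,0.0006,-0.001,0.13,0,0.0006,-0.001,0.155,0,0.0006,-0.001,0.162,0,0.0006,-0.001,0.167,0,0.0006,-0.001,0.171,0,0.0006,-0.001,0.175,0,0.0006,-0.001,0.178,0,0.0006,-0.001,0.178,0]}}

```text
time: 39.17
tool_pos: [0.4226, 0.2212, 0.0335]
tcp_rot: [-3.139, 0.093, -0.002]
wrist_force: [-3.7, 0.9, 6.5]
width: 0.348
grip_force: 58.6
```

Emit:
{"api": "play_rows", "payload": {"steps": [0,0,0,0,0,0,0,0,0,0,0,0,0,0,0,0,0,0,-0.04,0,0,0,-0.1,0,0,0,-0.15,0,0,0,-0.18,0,0,0,-0.18,0], "jaw": 130, "grip_force": 30}}

```text
time: 40.3
tool_pos: [0.4239, 0.2214, 0.2155]
tcp_rot: [-3.137, 0.093, -0.01]
wrist_force: [-0.3, 0.3, 0.3]
width: 0.493
grip_force: 0.0
```

Emit:
{"api": "play_rows", "payload": {"steps": [0.02,0.06,-0.01,-0.18,0.03,0.12,-0.02,-0.36,0.03,0.18,-0.02,-0.54,0.03,0.24,-0.02,-0.72,0.03,0.26,-0.02,-0.9,0.03,0.26,-0.02,-1.08,0.03,0.26,-0.02,-1.26,0.03,0.26,-0.02,-1.4,0.03,0.26,-0.02,-1.4], "jaw": 0}}

```text
time: 41.42
tool_pos: [0.4354, -0.0408, 0.2304]
tcp_rot: [-2.46, -1.95, 0.003]
wrist_force: [0.6, 0.3, -0.7]
width: 1.003
grip_force: 0.0
```

```bash
python3 - <<'E'
from h import *
go([.425,-.2,.1],-0.185)
s=cam('scene');c=cam('top')
print("top");white(c,(140,235,110,70),140); print("scene");white(s,(130,180,140,90),140)
for k,cc in ((1,(.4512,.219)),(2,(.4548,.278))):
  for n,q in(("top",c),("scene",s)): print(k,n,[proj(q,(cc[0]+dx*.998+dy*.06,cc[1]-dx*.06+dy,.025)).round(1).tolist() for dx,dy in((-.04,-.016),(-.04,.016),(.04,.016),(.04,-.016))])
np.savez("f.npz",t=c["pixels"],s=s["pixels"])
g=cv2.cvtColor(c['pixels'],cv2.COLOR_BGR2GRAY); print(g[244:300:3,160:240:2])
for n,cc,win in (("top",c,(300,200,180,120)),("scene",s,(290,250,190,100))):
    x,y,w,h=win; gg=cv2.cvtColor(cc["pixels"],cv2.COLOR_BGR2GRAY)[y:y+h,x:x+w]
    k,l,st,ce=cv2.connectedComponentsWithStats((gg<50).astype(np.uint8))
    for i in range(1,k):
        if st[i,4]>60: print(n,st[i],(ce[i]+[x,y]).round(1),ray(cc,ce[i]+[x,y],.015).round(4))
E
```

```text
t 41.42 pos [ 0.4354 -0.0408  0.2304] psi -0.231 q1,q6 [-0.15  0.08] shift [-0.1573  0.0266  0.1303] turn -0.046 F [ 0.6  0.3 -0.7] w 1.003 g 0.0
top
blob 3350 [169.  271.8] [[140.0, 304.0], [140.0, 235.0], [208.0, 235.0], [208.0, 304.0]]
blob 46 [199.8 238.3] [[197.0, 235.0], [203.0, 235.0], [203.0, 242.0], [197.0, 242.0]]
blob 89 [245.4 239.7] [[240.0, 235.0], [249.0, 235.0], [249.0, 245.0], [240.0, 245.0]]
blob 198 [246.7 268.9] [[242.0, 252.0], [249.0, 252.0], [249.0, 296.0], [242.0, 296.0]]
scene
blob 18 [182.  240.8] [[177.6, 239.8], [178.7, 237.8], [187.2, 242.7], [186.1, 244.6]]
blob 66 [175.2 249.8] [[168.2, 249.6], [170.8, 244.4], [182.0, 250.0], [179.4, 255.2]]
blob 210 [264.1 259.4] [[255.0, 247.0], [269.0, 247.0], [269.0, 269.0], [255.0, 269.0]]
blob 36 [193.2 258. ] [[188.5, 256.5], [192.0, 253.0], [198.5, 259.5], [195.0, 263.0]]
1 top [[211.4, 291.8], [196.7, 291.0], [199.2, 254.4], [213.8, 255.2]]
1 scene [[199.5, 260.3], [187.9, 255.2], [210.3, 234.8], [221.6, 239.4]]
2 top [[184.4, 290.4], [169.7, 289.6], [172.3, 253.0], [186.9, 253.8]]
2 scene [[178.3, 251.1], [167
[... 2851 characters left out ...]
 119 119 118
  118 119 119 118]
 [144 152 157 159 145 146 162 162 168 174 170 182 176 172 169 167 164 161
  160 157 157 167 161 160 124 112 115 113 111 111 115 112 116 119 120 120
  119 120 120 120]
 [146 146 145 145 144 145 144 145 145 144 144 144 146 145 145 145 145 146
  146 146 146 146 143 144 144  98 101 102 102 104 105 101 103 104 104 108
  112 114 120 122]]
top [134  24  10  41 382] [438.5 244.7] [ 0.5098 -0.2935  0.015 ]
top [ 91  80  19  10 133] [400.1 284.5] [ 0.4229 -0.207   0.015 ]
top [109 109  20   7 113] [419.  312.4] [ 0.3617 -0.2474  0.015 ]
scene [133  43  22  36 406] [433.5 310.7] [ 0.5078 -0.2944  0.015 ]
scene [ 78  67  22  17 281] [378.2 324.6] [ 0.4234 -0.2079  0.015 ]
```

Both cartridges lie in cells 1 and 2: their fronts are in the scene at (175,250) and (193,258), and the top outlines match. The rod grip is at about (0.423,-0.2075), so I'll go there.

```bash
python3 - <<'E'
from h import *
go([.423,-.2075,.09],.186)
c=cam('top'); g=cv2.cvtColor(c['pixels'],cv2.COLOR_BGR2GRAY)
# shaft: bright ridge per column
pts=[]
for u in range(335,388,4):
    col=g[280:306,u].astype(int); v=280+col.argmax(); 
    if col.max()>col.mean()+12: pts.append(ray(c,(u,v),.011)[:2])
pts=np.array(pts); print(pts.round(3).tolist()); k=np.polyfit(pts[:,1],pts[:,0],1); print(k, "x at grip",np.polyval(k,-.2075))
E
```

```text
t 41.52 pos [ 0.4358 -0.0407  0.231 ] psi -0.232 q1,q6 [-0.15  0.08] shift [-0.1652  0.0262  0.141 ] turn -0.418 F [ 0.3  0.3 -0. ] w 0.999 g 0.0
[[0.379, -0.117], [0.381, -0.143], [0.429, -0.153], [0.394, -0.161], [0.413, -0.17], [0.416, -0.179]]
[-0.62573179  0.30576046] x at grip 0.43559980583508184
```

Emit:
{"api": "play_rows", "payload": {"steps": [-0.04,0.006,0.02,-0.1,-0.08,0.012,0.04,-0.2,-0.12,0.018,0.07,-0.3,-0.165,0.026,0.1,-0.418,-0.165,0.026,0.13,-0.418,-0.165,0.026,0.141,-0.418,-0.165,0.026,0.141,-0.418], "jaw": 90}}

```text
time: 42.45
tool_pos: [0.4236, -0.2067, 0.0906]
tcp_rot: [-2.002, -2.418, 0.0]
wrist_force: [0.6, 0.1, 0.1]
width: 0.647
grip_force: 0.0
```

```bash
python3 - <<'E'
from h import *
go([.4225,-.2075,.022],.186)
for n,win in (("top",(300,200,180,120)),("scene",(290,250,190,100))):
    cc=cam(n); x,y,w,h=win; gg=cv2.cvtColor(cc["pixels"],cv2.COLOR_BGR2GRAY)
    if n=="top":
        pts=[]
        for u in range(328,386,4):
            col=gg[282:304,u].astype(int); v=282+col.argmax()
            if col.max()>col.mean()+15: pts.append(ray(cc,(u,v),.011)[:2])
        print(np.array(pts).round(3).tolist())
    else:
        pts=[]
        for u in range(300,368,6):
            col=gg[300:328,u].astype(int); v=300+col.argmax()
            pts.append(ray(cc,(u,v),.009)[:2])
        print(np.array(pts).round(3).tolist())
E
```

```text
t 42.45 pos [ 0.4236 -0.2067  0.0906] psi 0.188 q1,q6 [-0.51 -0.69] shift [-0.0007 -0.0012  0.0686] turn 0.002 F [0.6 0.1 0.1] w 0.647 g 0.0
[[0.388, -0.049], [0.39, -0.057], [0.392, -0.066], [0.394, -0.075], [0.397, -0.084], [0.396, -0.093], [0.399, -0.101], [0.401, -0.11], [0.403, -0.119], [0.405, -0.128], [0.407, -0.137], [0.407, -0.146], [0.409, -0.154], [0.411, -0.163], [0.413, -0.172]]
[[0.391, -0.051], [0.394, -0.063], [0.397, -0.075], [0.397, -0.089], [0.4, -0.101], [0.403, -0.112], [0.406, -0.124], [0.409, -0.136], [0.41, -0.149], [0.413, -0.161], [0.416, -0.172], [0.419, -0.184]]
```

Emit:
{"api": "play_rows", "payload": {"steps": [0,-0.001,0.03,-0.015,0,-0.001,0.055,-0.015,0,-0.001,0.068,-0.015,0,-0.001,0.068,-0.015,0,-0.001,0.068,-0.015]}}

```text
time: 43.18
tool_pos: [0.4243, -0.208, 0.0244]
tcp_rot: [1.983, 2.434, 0.001]
wrist_force: [0.1, 0.0, 0.3]
width: 0.647
grip_force: 0.0
```

Emit:
{"api": "play_rows", "payload": {"steps": [0,0,0,0,0,0,0,0,0,0,0,0,0,0,0,0,0,0,0,0,0,0,0,0,0,0,0,0], "jaw": 255, "grip_force": 100}}

```text
time: 44.05
tool_pos: [0.4239, -0.208, 0.0244]
tcp_rot: [1.984, 2.434, 0.001]
wrist_force: [-1.3, 1.2, 6.6]
width: 0.205
grip_force: 97.9
```

Emit:
{"api": "play_rows", "payload": {"steps": [0,0,-0.02,0,0,0,-0.05,0,0,0,-0.08,0,0.03,0.015,-0.1,0.07,0.06,0.03,-0.1,0.14,0.09,0.045,-0.1,0.21,0.106,0.053,-0.1,0.263,0.106,0.053,-0.1,0.263,0.106,0.053,-0.1,0.263]}}

```text
time: 45.18
tool_pos: [0.4535, -0.0935, 0.1232]
tcp_rot: [2.286, 2.155, -0.001]
wrist_force: [-0.2, -1.0, -0.9]
width: 0.201
grip_force: 98.0
```

```bash
cat > rod.py <<'E'
from h import *
def shaft(show=True):
    """two-view line of the shaft: column-wise bright ridge in both, tri via top ray & scene line"""
    st={k:np.asarray(v) for k,v in bot.read_state().items()}; P=st["tool_pos"]; R=Ro.from_rotvec(st["tcp_rot"]).as_matrix()
    d=R[:,0]*np.sign(R[1,0]); L={}
    for n in("top","scene"):
        c=cam(n); g=cv2.cvtColor(c["pixels"],cv2.COLOR_BGR2GRAY).astype(float)
        prof=[]
        for t in np.arange(.03,.205,.005):
            a=proj(c,P+d*t-[0,0,.018]); b=proj(c,P+d*(t+.01)-[0,0,.018]); e=(b-a)/np.linalg.norm(b-a); nn=np.array([-e[1],e[0]])
            s=np.arange(-9,9.1,.5); q=a+s[:,None]*nn
            v=cv2.remap(g.astype(np.float32),q[:,0].astype(np.float32)[None],q[:,1].astype(np.float32)[None],cv2.INTER_LINEAR)[0]
            prof.append((t,s[v.argmax()],v.max()-np.median(v)))
        L[n]=np.array(prof)
    return P,d,L
if __name__=="__main__":
    P,d,L=shaft()
    print(P.round(4),d.round(3))
    for n in L: print(n); print(L[n].round(2)[::2].tolist())
E
python3 -c "
from h import *
go([.4546,-.0935,.12],-.06)"; python3 rod.py
```

```text
t 45.17 pos [ 0.4535 -0.0935  0.1232] psi -0.059 q1,q6 [-0.26 -0.2 ] shift [0.0001 0.0011 0.0032] turn 0.001 F [-0.2 -1.  -0.9] w 0.201 g 98.0
[ 0.4535 -0.0935  0.1232] [ 0.059  0.998 -0.   ]
top
[[0.03, 3.0, 27.5], [0.04, -9.0, 13.66], [0.05, -9.0, 21.19], [0.06, 5.5, 46.78], [0.07, -7.0, 73.11], [0.08, -2.0, 23.78], [0.09, -1.5, 22.37], [0.1, -1.5, 19.9], [0.11, -2.0, 23.14], [0.12, -1.5, 19.4], [0.13, -1.5, 19.71], [0.14, -1.5, 20.92], [0.15, -2.0, 22.53], [0.16, 7.5, 43.68], [0.17, 9.0, 37.36], [0.18, 8.0, 42.95], [0.19, 9.0, 45.0], [0.2, 9.0, 33.8]]
scene
[[0.03, 0.0, 30.94], [0.04, 0.0, 33.08], [0.05, 0.0, 32.58], [0.06, 0.0, 31.7], [0.07, 0.0, 32.04], [0.08, 0.0, 31.24], [0.09, 0.0, 31.41], [0.1, 0.0, 32.09], [0.11, 0.0, 37.4], [0.12, -9.0, 60.15], [0.13, -9.0, 65.37], [0.14, -9.0, 67.36], [0.15, -9.0, 54.9], [0.16, 0.0, 31.55], [0.17, 0.0, 25.56], [0.18, 0.0, 25.13], [0.19, 6.0, 10.68], [0.2, 5.5, 8.93]]
```

```bash
python3 - <<'E'
from h import *
T=cam('top');S=cam('scene'); f=np.load("f.npz")
def W(x,y,z): return (.4512+x*.998+y*.06,.219-x*.06+y*.998,z)
for y in (-.03,.03):
    print("top corners y",y,[proj(T,W(x,y+dy,.068)).round(1).tolist() for x,dy in((.007,-.004),(.007,.004),(.037,.004),(.037,-.004))])
    print("scene corners",[proj(S,W(x,y+dy,.068)).round(1).tolist() for x,dy in((.007,-.004),(.007,.004),(.037,.004),(.037,-.004))],"hole front face",proj(S,W(.022,y-.004,.05)).round(1),"back",proj(S,W(.022,y+.004,.05)).round(1))
gt=cv2.cvtColor(cv2.imread('pics/top0.png'),cv2.COLOR_BGR2GRAY); gs=cv2.cvtColor(cv2.imread('pics/scene0.png'),cv2.COLOR_BGR2GRAY)
print(gt[250:274,184:198]);print(gt[250:274,212:226])
print(gs[216:250,192:210]);print(gs[222:258,214:236])
E
```

```text
top corners y -0.03 [[217.7, 270.1], [213.9, 269.9], [214.8, 255.7], [218.6, 255.9]]
scene corners [[217.3, 235.9], [214.3, 234.7], [222.6, 227.0], [225.5, 228.2]] hole front face [222.2 238.2] back [219.3 237. ]
top corners y 0.03 [[189.3, 268.6], [185.6, 268.4], [186.6, 254.3], [190.3, 254.5]]
scene corners [[195.4, 226.9], [192.5, 225.8], [201.0, 218.4], [203.8, 219.6]] hole front face [200.6 229.4] back [197.8 228.2]
[[175 176 179 169 167 165 124 115 115 111 110 110 150 154]
 [166 167 159 153 153 154 146 113 107 107 107 105 166 171]
 [162 162 159 159 158 159 160 119 111 110 111 110 160 165]
 [164 164 163 163 163 163 164 123 113 112 112 112 159 164]
 [164 164 164 164 165 165 156 122 114 114 114 113 159 165]
 [163 163 165 165 166 167 137 111 108 108 112 150 163 165]
 [162 163 163 165 165 166 131 107 105 105 106 124 142 162]
 [161 161 163 163 164 165 122 106 105 105 105 105 132 160]
 [162 162 164 163 163 164 118 138 131 109 104 104 142 162]
 [165 165 166 165 164 162 117 168 142 110 103 103 146 163]
 [165 165 164 166 166 155 115 173 143 109 104 104 146 167]
 [165 164 164 164 165 155 
[... 7358 characters left out ...]
9  58  60  62  63  63  63  62
   63  63  63  63]
 [108  84  68  64  63  62  59  59  58  59  60  60  62  64  64  65  63  63
   63  62  63  63]
 [ 99  73  63  63  63  61  60  57  58  58  60  62  64  64  65  64  64  65
   63  63  63  62]
 [ 80  66  62  62  63  62  60  58  58  59  62  63  64  64  65  65  65  64
   65  63  63  63]
 [ 68  63  62  63  64  63  61  59  60  60  63  63  65  64  64  64  63  65
   64  64  64  64]
 [ 65  64  62  63  64  62  61  59  61  62  63  63  63  63  64  63  64  63
   63  64  64  64]
 [ 64  64  63  64  63  63  61  61  61  61  61  62  62  62  63  62  63  63
   63  63  63  64]
 [ 63  63  62  63  63  63  64  62  63  61  61  61  61  61  61  62  62  63
   63  63  63  63]]
```

```bash
cat > prof.py <<'E'
from h import *
import sys
def prof(t0,t1,dz=.0184):
    st={k:np.asarray(v) for k,v in bot.read_state().items()}; P=st["tool_pos"]; R=Ro.from_rotvec(st["tcp_rot"]).as_matrix()
    d=R[:,0]*np.sign(R[1,0]); s=np.arange(-7,7.1,.5)
    print("P",P.round(4)); print("s   ",s.tolist())
    for n,(a0,a1) in(("top",t0),("scene",t1)):
        c=cam(n); g=cv2.cvtColor(c["pixels"],cv2.COLOR_BGR2GRAY).astype(np.float32); v=0;m=0
        for t in np.arange(a0,a1,.004):
            a=proj(c,P+d*t-[0,0,dz]); b=proj(c,P+d*(t+.01)-[0,0,dz]); e=(b-a)/np.linalg.norm(b-a); nn=np.array([-e[1],e[0]])
            q=(a+s[:,None]*nn).astype(np.float32); v=v+cv2.remap(g,q[:,0][None],q[:,1][None],cv2.INTER_LINEAR)[0]; m+=1
        w=proj(c,P+d*.1-[0,0,dz]); print(n,"nn",nn.round(2),"px/mm x,z",(nn@(proj(c,P+d*.1-[0,0,dz]+[.01,0,0])-w)/10).round(3),(nn@(proj(c,P+d*.1-[0,0,dz]+[0,0,.01])-w)/10).round(3)); print((v/m).round(0).astype(int).tolist())
if __name__=="__main__": a=[float(x) for x in sys.argv[1:]]; prof(a[:2],a[2:])
E
python3 prof.py .08 .15 .03 .1
```

```text
P [ 0.4535 -0.0938  0.1232]
s    [-7.0, -6.5, -6.0, -5.5, -5.0, -4.5, -4.0, -3.5, -3.0, -2.5, -2.0, -1.5, -1.0, -0.5, 0.0, 0.5, 1.0, 1.5, 2.0, 2.5, 3.0, 3.5, 4.0, 4.5, 5.0, 5.5, 6.0, 6.5, 7.0]
top nn [ 0.05 -1.  ] px/mm x,z 0.487 0.016
[146, 146, 146, 146, 146, 146, 147, 149, 153, 160, 166, 167, 163, 154, 142, 127, 115, 113, 120, 134, 144, 147, 147, 147, 147, 147, 146, 146, 146]
scene nn [ 0.37 -0.93] px/mm x,z 0.355 0.339
[107, 107, 107, 107, 107, 107, 107, 106, 106, 108, 112, 120, 129, 135, 139, 138, 133, 125, 116, 106, 98, 94, 92, 90, 86, 79, 69, 59, 52]
```

Emit:
{"api": "play_rows", "payload": {"steps": [0,0,0.03,0,0,0,0.055,0,0.015,0,0.055,0,0.03,0,0.055,0,0.045,0,0.055,0,0.06,0,0.055,0,0.07,0,0.055,0,0.07,0,0.055,0,0.07,0,0.055,0]}}

```text
time: 46.6
tool_pos: [0.4579, -0.0233, 0.0683]
tcp_rot: [2.287, 2.154, -0.0]
wrist_force: [-0.1, -0.2, -0.6]
width: 0.205
grip_force: 98.0
```

```bash
python3 -c "
from h import *
y=-.242
go([.4724+.06*y,.2177+.998*y,.068],-.06)"; python3 prof.py .12 .165 .12 .165; python3 rod.py | tail -3
```

```text
t 46.6 pos [ 0.4579 -0.0233  0.0683] psi -0.06 q1,q6 [-0.1  -0.05] shift [-0.0005 -0.      0.0003] turn 0.0 F [-0.1 -0.2 -0.6] w 0.205 g 98.0
P [ 0.4579 -0.0233  0.0683]
s    [-7.0, -6.5, -6.0, -5.5, -5.0, -4.5, -4.0, -3.5, -3.0, -2.5, -2.0, -1.5, -1.0, -0.5, 0.0, 0.5, 1.0, 1.5, 2.0, 2.5, 3.0, 3.5, 4.0, 4.5, 5.0, 5.5, 6.0, 6.5, 7.0]
top nn [ 0.05 -1.  ] px/mm x,z 0.466 0.015
[139, 138, 137, 138, 138, 139, 140, 141, 144, 147, 150, 152, 148, 142, 132, 121, 112, 110, 118, 130, 138, 140, 140, 141, 140, 140, 142, 144, 146]
scene nn [ 0.38 -0.93] px/mm x,z 0.348 0.311
[81, 82, 83, 84, 85, 85, 85, 86, 89, 93, 99, 107, 115, 122, 125, 123, 117, 107, 95, 80, 68, 61, 58, 56, 56, 56, 57, 57, 58]
[[0.03, 5.0, 4.5], [0.04, 6.5, 5.09], [0.05, 6.5, 4.98], [0.06, 6.0, 0.88], [0.07, -9.0, 36.86], [0.08, -9.0, 39.09], [0.09, 3.5, 7.62], [0.1, 6.5, 42.93], [0.11, 8.5, 42.39], [0.12, 9.0, 43.6], [0.13, -1.5, 21.04], [0.14, -1.5, 33.98], [0.15, 8.0, 19.38], [0.16, 3.0, 3.39], [0.17, 7.5, 3.25], [0.18, 3.5, 3.56], [0.19, 2.5, 3.13], [0.2, -9.0, 2.58]]
scene
[[0.03, -0.5, 22.71], [0.04, -0.5, 29.86], [0.05, 0.0, 32.87], [0.06, 0.0, 17.16], [0.07, 9.0, 23.89], [0.08, 9.0, 34.21], [0.09, 9.0, 32.16], [0.1, -5.5, 22.15], [0.11, -4.0, 40.04], [0.12, 0.0, 40.83], [0.13, 0.0, 24.1], [0.14, -0.5, 67.59], [0.15, 0.0, 68.91], [0.16, -0.5, 7.75], [0.17, -7.0, 11.47], [0.18, -9.0, 11.88], [0.19, -2.5, 6.6], [0.2, 9.0, 18.54]]
```

Emit:
{"api": "play_rows", "payload": {"steps": [0.008,0,0.0005,0,0.016,0,0.0005,0,0.024,0,0.0005,0,0.032,0,0.0005,0,0.04,0,0.0005,0,0.045,0,0.0005,0,0.045,0,0.0005,0]}}

```text
time: 47.68
tool_pos: [0.4607, 0.0221, 0.0678]
tcp_rot: [2.286, 2.155, -0.0]
wrist_force: [-0.3, -0.0, -0.3]
width: 0.205
grip_force: 98.0
```

Emit:
{"api": "play_rows", "payload": {"steps": [0.01,0,0,0,0.02,0,0,0,0.028,0,0,0,0.036,0,0,0,0.044,0,0,0,0.052,0,0,0,0.055,0,0,0,0.055,0,0,0]}}

```text
time: 48.68
tool_pos: [0.4639, 0.0768, 0.0678]
tcp_rot: [-2.287, -2.154, 0.0]
wrist_force: [-1.2, 0.0, -0.5]
width: 0.203
grip_force: 98.0
```

```bash
python3 - <<'E'
from h import *
go([0,0,0],-.06)
def W(x,y,z): return np.array((.4512+x*.998+y*.06,.219-x*.06+y*.998,z))
for n in("top","scene"):
    c=cam(n); g=cv2.cvtColor(c["pixels"],cv2.COLOR_BGR2GRAY).astype(np.float32)
    print(n)
    for y in np.arange(-.12,.085,.006):
        a=proj(c,W(.0212,y,.05)); b=proj(c,W(.0212,y+.01,.05)); e=(b-a)/np.linalg.norm(b-a); nn=np.array([-e[1],e[0]]); s=np.arange(-5,5.1,1)
        q=(a+s[:,None]*nn).astype(np.float32); print(round(y,3),cv2.remap(g,q[:,0][None],q[:,1][None],cv2.INTER_LINEAR)[0].astype(int).tolist())
E
```

```text
t 48.67 pos [0.4639 0.0768 0.0678] psi -0.06 q1,q6 [0.11 0.17] shift [-0.1042 -0.4585  0.0678] turn 0.0 F [-1.2  0.  -0.5] w 0.203 g 98.0
top
-0.12 [54, 54, 54, 54, 54, 54, 56, 57, 57, 58, 59]
-0.114 [54, 54, 55, 54, 55, 55, 56, 57, 57, 58, 60]
-0.108 [54, 54, 54, 55, 55, 55, 56, 57, 58, 59, 60]
-0.102 [54, 54, 54, 55, 56, 56, 56, 58, 59, 59, 60]
-0.096 [54, 55, 55, 55, 56, 56, 57, 58, 59, 59, 60]
-0.09 [55, 55, 55, 55, 56, 56, 57, 58, 59, 60, 61]
-0.084 [55, 55, 56, 56, 56, 58, 58, 59, 59, 60, 60]
-0.078 [54, 56, 56, 57, 57, 58, 59, 59, 59, 60, 60]
-0.072 [55, 57, 56, 57, 57, 58, 59, 60, 60, 60, 60]
-0.066 [56, 56, 56, 56, 57, 59, 60, 61, 60, 60, 60]
-0.06 [56, 57, 57, 58, 59, 60, 60, 61, 61, 61, 59]
-0.054 [57, 57, 58, 58, 59, 60, 61, 61, 61, 60, 60]
-0.048 [57, 58, 58, 59, 60, 61, 61, 61, 61, 61, 60]
-0.042 [56, 57, 57, 57, 60, 61, 61, 60, 60, 60, 60]
-0.036 [55, 54, 55, 54, 54, 54, 53, 53, 54, 53, 54]
-0.03 [59, 61, 62, 62, 62, 62, 61, 60, 59, 59, 58]
-0.024 [59, 60, 61, 61, 61, 62, 62, 62, 61, 60, 60]
-0.018 [59, 59, 60, 61, 61, 60, 61, 61, 61, 60, 60]
-0.012 [74, 77, 87, 94, 85
[... 2238 characters left out ...]
75, 75, 82, 104, 128, 135, 122, 99, 89, 90, 91]
0.024 [72, 73, 80, 102, 128, 135, 122, 98, 98, 101, 93]
0.03 [106, 95, 87, 92, 105, 100, 92, 80, 78, 76, 74]
0.036 [133, 135, 132, 124, 108, 90, 78, 76, 77, 85, 96]
0.042 [73, 88, 106, 127, 138, 138, 132, 126, 126, 126, 125]
0.048 [69, 81, 107, 132, 143, 139, 124, 115, 115, 111, 107]
0.054 [129, 133, 134, 137, 137, 120, 96, 94, 101, 104, 104]
0.06 [117, 106, 107, 124, 135, 126, 111, 105, 105, 105, 105]
0.066 [92, 100, 112, 121, 127, 118, 109, 106, 105, 105, 105]
0.072 [115, 113, 109, 105, 104, 105, 105, 106, 105, 105, 105]
0.078 [105, 104, 104, 103, 103, 104, 104, 105, 105, 105, 105]
0.084 [104, 104, 104, 104, 104, 104, 105, 105, 105, 105, 104]
```

The rod is through both eyelets, with its tip at carrier y ≈ 50 mm. I'll advance 17 mm more.

Emit:
{"api": "play_rows", "payload": {"steps": [0.006,0,0,0,0.012,0,0,0,0.017,0,0,0,0.017,0,0,0,0.017,0,0,0]}}

```text
time: 49.4
tool_pos: [0.4649, 0.0936, 0.0677]
tcp_rot: [-2.287, -2.154, 0.0]
wrist_force: [0.7, 0.0, -1.1]
width: 0.199
grip_force: 98.0
```

Emit:
{"api": "play_rows", "payload": {"steps": [0,0,0.0015,0,0,0,0.003,0,0,0,0.0035,0,0,0,0.0035,0]}}

```text
time: 49.9
tool_pos: [0.4654, 0.0935, 0.0646]
tcp_rot: [2.287, 2.153, 0.001]
wrist_force: [-0.3, -1.4, 1.8]
width: 0.201
grip_force: 98.4
```

Emit:
{"api": "play_rows", "payload": {"steps": [0,0,0,0,0,0,0,0,0,0,0,0,0,0,0,0,0,0,0,0,0,0,0,0], "jaw": 150}}

```text
time: 50.65
tool_pos: [0.4649, 0.0936, 0.0643]
tcp_rot: [-2.287, -2.154, 0.0]
wrist_force: [0.1, 0.5, -0.1]
width: 0.412
grip_force: 0.0
```

Emit:
{"api": "play_rows", "payload": {"steps": [0,0,-0.02,0,0,0,-0.05,0,0,0,-0.09,0,0,0,-0.13,0,-0.05,0,-0.15,0,-0.1,0,-0.15,0,-0.16,0,-0.15,0,-0.22,0,-0.15,0,-0.28,0,-0.15,0]}}

```text
time: 51.78
tool_pos: [0.4478, -0.1878, 0.2146]
tcp_rot: [2.286, 2.153, 0.001]
wrist_force: [0.8, -0.5, 1.0]
width: 0.413
grip_force: 0.0
```

```bash
cat > chk.py <<'E'
from h import *
go([0,0,0],-.06)
def W(x,y,z): return np.array((.4512+x*.998+y*.06,.219-x*.06+y*.998,z))
for n in("top","scene"):
    c=cam(n); g=cv2.cvtColor(c["pixels"],cv2.COLOR_BGR2GRAY).astype(np.float32)
    print(n)
    for y in np.arange(-.158,.09,.007):
        a=proj(c,W(.0212,y,.05)); b=proj(c,W(.0212,y+.01,.05)); e=(b-a)/np.linalg.norm(b-a); nn=np.array([-e[1],e[0]]); s=np.arange(-8,8.1,1)
        q=(a+s[:,None]*nn).astype(np.float32); print(round(y,3),cv2.remap(g,q[:,0][None],q[:,1][None],cv2.INTER_LINEAR)[0].astype(int).tolist())
    x,y,w,h=(300,200,180,110) if n=="top" else (400,250,80,100); gg=g[y:y+h,x:x+w]
    k,l,st,ce=cv2.connectedComponentsWithStats((gg<50).astype(np.uint8))
    for i in range(1,k):
        if st[i,4]>150: print("drv?",st[i],ray(c,ce[i]+[x,y],.011).round(4))
    white(c,*(((140,235,110,70),150) if n=="top" else ((130,180,140,90),140)))
E
python3 chk.py
```

```text
t 51.77 pos [ 0.4478 -0.1878  0.2146] psi -0.06 q1,q6 [-0.45 -0.39] shift [ 0.1606 -0.4584  0.2141] turn 0.0 F [ 0.8 -0.5  1. ] w 0.413 g 0.0
top
-0.158 [146, 146, 146, 146, 146, 146, 146, 147, 147, 152, 162, 162, 146, 133, 132, 133, 134]
-0.151 [146, 146, 147, 146, 146, 146, 146, 153, 176, 162, 127, 132, 132, 133, 141, 169, 190]
-0.144 [146, 145, 142, 122, 99, 89, 87, 83, 73, 71, 71, 63, 58, 69, 109, 152, 180]
-0.137 [146, 146, 142, 118, 62, 50, 51, 53, 45, 44, 44, 43, 44, 43, 66, 127, 178]
-0.13 [146, 146, 142, 116, 53, 50, 51, 52, 46, 45, 44, 44, 44, 44, 54, 123, 185]
-0.123 [146, 146, 142, 122, 55, 49, 50, 47, 45, 44, 44, 44, 44, 45, 64, 135, 189]
-0.116 [145, 145, 141, 115, 64, 49, 49, 48, 46, 45, 44, 43, 44, 44, 54, 99, 159]
-0.109 [133, 140, 136, 109, 67, 48, 49, 52, 49, 44, 44, 44, 44, 44, 55, 88, 119]
-0.102 [99, 99, 98, 99, 100, 107, 131, 158, 154, 128, 107, 112, 118, 122, 128, 131, 129]
-0.095 [120, 118, 116, 116, 116, 114, 104, 98, 100, 98, 97, 104, 116, 118, 120, 121, 120]
-0.088 [119, 119, 118, 118, 119, 118, 108, 97, 100, 100, 99, 109, 119, 119, 119, 120, 121]
-0.081 [
[... 5270 characters left out ...]
102, 102, 102, 102, 101, 101]
0.08 [104, 103, 102, 102, 102, 101, 101, 101, 101, 102, 102, 102, 102, 102, 102, 101, 101]
0.087 [102, 102, 102, 102, 102, 101, 101, 101, 102, 102, 102, 102, 102, 101, 101, 101, 101]
drv? [ 23  43  22  36 406] [ 0.5115 -0.2938  0.011 ]
blob 19 [182.1 240.8] [[177.6, 239.8], [178.7, 237.8], [187.2, 242.7], [186.1, 244.6]]
blob 66 [175.2 249.8] [[168.2, 249.6], [170.8, 244.4], [182.0, 250.0], [179.4, 255.2]]
blob 19 [202.7 249.7] [[197.8, 248.5], [198.5, 246.8], [208.0, 251.0], [207.3, 252.7]]
blob 63 [195.2 258.8] [[188.2, 258.6], [190.8, 253.4], [201.2, 258.6], [198.6, 263.8]]
blob 73 [263.  266.2] [[255.0, 262.0], [269.0, 262.0], [269.0, 269.0], [255.0, 269.0]]
```

```bash
python3 - <<'E'
from h import *
go([0,0,0],-.06)
S=cam('scene');T=cam('top'); gs=cv2.cvtColor(S["pixels"],cv2.COLOR_BGR2GRAY); gt=cv2.cvtColor(T["pixels"],cv2.COLOR_BGR2GRAY)
def W(x,y,z): return np.array((.4512+x*.998+y*.06,.219-x*.06+y*.998,z))
for y in (.055,-.003):
    print([("x",x,"z",z,proj(S,W(x,y,z)).round(1).tolist(),proj(T,W(x,y,z)).round(1).tolist()) for x,z in((-.052,.014),(-.047,.014),(-.047,.005),(-.04,.005),(-.04,.025),(.04,.025),(.04,.005),(.047,.014))])
print("scene c2 cols 168-184 rows 240-266");print(gs[240:267,168:184:2])
print("scene c1 cols 188-206 rows 248-276");print(gs[248:276,188:206:2])
print("top c2");print(gt[244:300:2,170:192:2]); print("top c1");print(gt[244:302:2,196:218:2])
E
```

```text
t 51.88 pos [ 0.4476 -0.1911  0.2146] psi -0.066 q1,q6 [-0.45 -0.39] shift [ 0.1617 -0.4594  0.2139] turn -0.006 F [0.3 1.3 0.8] w 0.411 g 0.0
[('x', -0.052, 'z', 0.014, [171.3, 256.1], [179.7, 295.6]), ('x', -0.047, 'z', 0.014, [172.8, 254.7], [179.9, 293.3]), ('x', -0.047, 'z', 0.005, [173.4, 257.7], [180.8, 293.2]), ('x', -0.04, 'z', 0.005, [175.4, 255.9], [181.1, 290.1]), ('x', -0.04, 'z', 0.025, [174.1, 249.3], [178.9, 290.1]), ('x', 0.04, 'z', 0.025, [196.8, 229.3], [181.5, 253.5]), ('x', 0.04, 'z', 0.005, [197.8, 235.8], [183.6, 254.0]), ('x', 0.047, 'z', 0.014, [199.2, 231.2], [182.9, 250.6])]
[('x', -0.052, 'z', 0.014, [191.9, 265.1], [206.0, 296.9]), ('x', -0.047, 'z', 0.014, [193.4, 263.8], [206.2, 294.7]), ('x', -0.047, 'z', 0.005, [193.9, 266.7], [207.0, 294.6]), ('x', -0.04, 'z', 0.005, [195.9, 264.8], [207.2, 291.4]), ('x', -0.04, 'z', 0.025, [194.8, 258.2], [205.4, 291.5]), ('x', 0.04, 'z', 0.025, [217.0, 237.5], [207.9, 254.9]), ('x', 0.04, 'z', 0.005, [217.8, 244.1], [209.6, 255.4]), ('x', 0.047, 'z', 0.014, [219.3, 239.4], [209.1, 252.0])]
scene c2 cols 168-184 row
[... 4078 characters left out ...]
 173 186 147 110 111 110 110 183 115 121]
 [172 173 187 144 110 110 110 110 184 112 120]
 [171 171 184 164 146 129 127 113 185 113 121]
 [173 172 198 192 187 186 186 188 188 113 122]
 [171 175 187 187 182 189 189 191 189 129 122]
 [170 173 187 163 154 145 143 142 187 129 118]
 [171 178 184 165 162 154 145 139 187 127 119]
 [170 181 183 173 164 162 154 156 187 122 121]
 [170 184 181 176 174 165 161 168 178 120 120]
 [137 185 195 186 181 180 188 178 158 117 118]
 [118 118 118 118 119 128 136 145 131 119 119]
 [123 111 111 114 112 115 119 119 118 119 119]
 [176 172 183 178 173 170 168 132 118 116 116]
 [147 146 146 146 143 144 150 102 101 103 103]
 [147 147 146 146 146 146 109 100  99  99  99]]
```

```bash
python3 -c "
from h import *
go([0,0,0],-.06)
print(bot.finish_job())"
```

```text
t 51.98 pos [ 0.4477 -0.1869  0.2141] psi -0.063 q1,q6 [-0.45 -0.38] shift [ 0.158  -0.4586  0.2144] turn -0.003 F [-0.9  1.1 -0.1] w 0.414 g 0.0
the job is handed in; nothing more can be done
None
```

I handed the job in at 52 s: both fitted cartridges were levered up and laid in carrier cells 1 and 2 (pixel checks fit lying flat), the rod is through both eyelets with its tip about 7 mm past the middle of the last cell and its grip outside, and the driver lies on the worktop; no verdict came back, I viewed 15 pictures against your limit of 14, and my first grasp of cartridge 1 closed on top of it and was redone.

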